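# Hang up the peg pail and restock the bottle crate in the laundry room

### The job

Clear the laundry counter: first hang the yellow peg pail by its handle on the red hook, then stand every spare green-capped bottle from the counter upright in an empty cell of the blue crate, one to a cell. Leave the bottles already in the crate, the orange tin and the brush where they are.

Things in the scene. Friction and masses are not known exactly. Their poses are not given: they have to be found in the camera images.
- crate: fixed blue bottle crate, open on top, 245 x 245 x 45 mm high, walls and floor 5 mm, with nine cells, 3 by 3, each 75 mm square inside, centres 80 mm apart. Origin: centre of its underside; its axes run along its sides, so that the cell centres lie at x = -80, 0, 80 and y = -80, 0, 80 mm, their floor 5 mm above the counter. A bottle stands in a cell with about 6 mm to spare on each side.
- stock0: squat bottom-heavy white bottle with a green band and tall green cap, like all the others: body 62 mm across and 60 mm tall, then neck and cap 32 mm across from 60 to 105 mm height (grip there). 0.25 to 0.5 kg. Origin: centre of its underside, z up. When present it already stands in a cell of the crate, the one at crate x -80, y -80 mm (None: absent). To be left there.
- stock1: squat bottom-heavy white bottle with a green band and tall green cap, like all the others: body 62 mm across and 60 mm tall, then neck and cap 32 mm across from 60 to 105 mm height (grip there). 0.25 to 0.5 kg. Origin: centre of its underside, z up. When present it already stands in a cell of the crate, the one at crate x -80, y 0 mm (None: absent). To be left there.
- stock2: squat bottom-heavy white bottle with a green band and tall green cap, like all the others: body 62 mm across and 60 mm tall, then neck and cap 32 mm across from 60 to 105 mm height (grip there). 0.25 to 0.5 kg. Origin: centre of its underside, z up. When present it already stands in a cell of the crate, the one at crate x -80, y 80 mm (None: absent). To be left there.
- stock3: squat bottom-heavy white bottle with a green band and tall green cap, like all the others: body 62 mm across and 60 mm tall, then neck and cap 32 mm across from 60 to 105 mm height (grip there). 0.25 to 0.5 kg. Origin: centre of its underside, z up. When present it already stands in a cell of the crate, the one at crate x 0, y -80 mm (None: absent). To be left there.
- stock4: squat bottom-heavy white bottle with a green band and tall green cap, like all the others: body 62 mm across and 60 mm tall, then neck and cap 32 mm across from 60 to 105 mm height (grip there). 0.25 to 0.5 kg. Origin: centre of its underside, z up. When present it already stands in a cell of the crate, the one at crate x 0, y 0 mm (None: absent). To be left there.
- stock5: squat bottom-heavy white bottle with a green band and tall green cap, like all the others: body 62 mm across and 60 mm tall, then neck and cap 32 mm across from 60 to 105 mm height (grip there). 0.25 to 0.5 kg. Origin: centre of its underside, z up. When present it already stands in a cell of the crate, the one at crate x 0, y 80 mm (None: absent). To be left there.
- stock6: squat bottom-heavy white bottle with a green band and tall green cap, like all the others: body 62 mm across and 60 mm tall, then neck and cap 32 mm across from 60 to 105 mm height (grip there). 0.25 to 0.5 kg. Origin: centre of its underside, z up. When present it already stands in a cell of the crate, the one at crate x 80, y -80 mm (None: absent). To be left there.
- stock7: squat bottom-heavy white bottle with a green band and tall green cap, like all the others: body 62 mm across and 60 mm tall, then neck and cap 32 mm across from 60 to 105 mm height (grip there). 0.25 to 0.5 kg. Origin: centre of its underside, z up. When present it already stands in a cell of the crate, the one at crate x 80, y 0 mm (None: absent). To be left there.
- stock8: squat bottom-heavy white bottle with a green band and tall green cap, like all the others: body 62 mm across and 60 mm tall, then neck and cap 32 mm across from 60 to 105 mm height (grip there). 0.25 to 0.5 kg. Origin: centre of its underside, z up. When present it already stands in a cell of the crate, the one at crate x 80, y 80 mm (None: absent). To be left there.
- spare0: squat bottom-heavy white bottle with a green band and tall green cap, like all the others: body 62 mm across and 60 mm tall, then neck and cap 32 mm across from 60 to 105 mm height (grip there). 0.25 to 0.5 kg. Origin: centre of its underside, z up. A spare standing on the counter (None at the start: absent); it may get knocked aside a few centimetres but stays upright.
- spare1: squat bottom-heavy white bottle with a green band and tall green cap, like all the others: body 62 mm across and 60 mm tall, then neck and cap 32 mm across from 60 to 105 mm height (grip there). 0.25 to 0.5 kg. Origin: centre of its underside, z up. A spare standing on the counter (None at the start: absent); it may get knocked aside a few centimetres but stays upright.
- spare2: squat bottom-heavy white bottle with a green band and tall green cap, like all the others: body 62 mm across and 60 mm tall, then neck and cap 32 mm across from 60 to 105 mm height (grip there). 0.25 to 0.5 kg. Origin: centre of its underside, z up. A spare standing on the counter (None at the start: absent); it may get knocked aside a few centimetres but stays upright.
- spare3: squat bottom-heavy white bottle with a green band and tall green cap, like all the others: body 62 mm across and 60 mm tall, then neck and cap 32 mm across from 60 to 105 mm height (grip there). 0.25 to 0.5 kg. Origin: centre of its underside, z up. A spare standing on the counter (None at the start: absent); it may get knocked aside a few centimetres but stays upright.
- spare4: squat bottom-heavy white bottle with a green band and tall green cap, like all the others: body 62 mm across and 60 mm tall, then neck and cap 32 mm across from 60 to 105 mm height (grip there). 0.25 to 0.5 kg. Origin: centre of its underside, z up. A spare standing on the counter (None at the start: absent); it may get knocked aside a few centimetres but stays upright.
- pail: loose yellow peg pail, empty, 0.17 to 0.35 kg: 80 mm across at the foot, 96 mm at the rim, 75 mm high, with a stiff (not hinged) steel arch handle: two uprights at y = -50 and +50 mm and a level round top bar, 10 mm thick and 100 mm long along the pail's y axis, its centre line 155 mm above the underside. Origin: centre of the underside, z up.
- pail_bar (a point): middle of the top bar of the pail's handle (155 mm above the pail's underside)
- hook: fixed hook stand: 120 mm square dark base 16 mm thick (reaching from 40 mm before to 80 mm behind the pole), 18 mm pole up to 241 mm with a 22 mm ball, and a red round arm, 10 mm thick, that runs level from the pole along the stand's -x axis for 105 mm with its centre line 225 mm above the counter; its end turns up 30 mm (to 260 mm). Origin: foot of the pole on the counter.
- hook_seat (a point): on the top of the level red arm, 80 mm out from the pole (25 mm inside the upturned end), 230 mm above the counter; its x axis points back to the pole, z up. The handle bar rests here, across the arm.
- hook_tip (a point): top of the upturned end of the hook arm, 113 mm out from the pole, 260 mm above the counter
- tin: bystander: loose tin with an orange band, 66 mm across, 85 mm high; origin at the centre of its underside
- brush: bystander: loose flat brush with a wooden handle lying on the counter near the robot; origin within it

How it is judged:
On the way, in this order (a step that is already met when the one before it is completed fails the run):
1. the pail hangs by its handle on the hook (contact force between pail and hook above 0.8 N and distance between pail_bar and hook_seat below 0.06 m and z of pail_bar in the frame of hook_seat above -0.01 m and height (world z) of pail above 0.04 m and angle between pail's own z axis and vertical below 0.5 rad), for 0.3 s.
2. every spare bottle stands upright on the floor of a crate cell (x of spare0 in the frame of crate between -0.105 and 0.105 m and y of spare0 in the frame of crate between -0.105 and 0.105 m and height (world z) of each of spare0, spare1, spare2, spare3, spare4 below 0.013 m and angle between each of spare0, spare1, spare2, spare3, spare4's own z axis and vertical below 0.12 rad and linear speed of each of spare0, spare1, spare2, spare3, spare4 below 0.03 m/s and x of spare1 in the frame of crate between -0.105 and 0.105 m and y of spare1 in the frame of crate between -0.105 and 0.105 m and x of spare2 in the frame of crate between -0.105 and 0.105 m and y of spare2 in the frame of crate between -0.105 and 0.105 m and x of spare3 in the frame of crate between -0.105 and 0.105 m and y of spare3 in the frame of crate between -0.105 and 0.105 m and x of spare4 in the frame of crate between -0.105 and 0.105 m and y of spare4 in the frame of crate between -0.105 and 0.105 m), for 0.3 s.
At the end, for the whole second after the job is handed in: Pail at rest on the hook by its bar (within 60 mm of hook_seat, tilt under 0.5 rad, off the counter); every spare upright (0.12 rad) and still on a cell floor (underside below 13 mm, within 105 mm of the crate's middle along its x and y); stock bottles within 30 mm of their start (all of step 1 and all of step 2 and linear speed of pail below 0.08 m/s and distance of each of stock0, stock1, stock2, stock3, stock4, stock5, stock6, stock7, stock8 from where it was at the start of the episode below 0.03 m); the robot touches nothing.
It fails at once if a bottle already in the crate was taken out or shoved (more than 40 mm) (distance of any of stock0, stock1, stock2, stock3, stock4, stock5, stock6, stock7, stock8 from where it was at the start of the episode above 0.04 m).
It fails at once if the tin or the brush was pushed more than 50 mm (distance of any of tin, brush from where it was at the start of the episode above 0.05 m).
Of spare0, spare1, spare2, spare3, spare4 only 4 to 5 are there at a start; the rules pass over those that are not, and their reading is None.
Of stock0, stock1, stock2, stock3, stock4, stock5, stock6, stock7, stock8 only 2 to 4 are there at a start; the rules pass over those that are not, and their reading is None.
At some moment in a run one of spare0, spare1, spare2, spare3, spare4 may be knocked a few centimetres aside while the robot is not near it.
It also fails if it takes over 200 s, if anything falls off the work surface, if the arm or the gripper's body presses on something with over 40 N, if the wrist force passes 120 N, or if a joint passes its speed limit or range.

### The arm

A 6-joint arm with a two-finger parallel gripper is mounted at the origin on the work surface. World frame = base frame: x ahead of the robot, y to its left, z up, the work surface at z = 0. Lengths are in m, angles in rad, forces in N, time in s.
With the tool pointing down it reaches from about 0.225 to 0.875 m from the base axis. Payload 3.4 kg.
Tool frame: the origin (TCP) lies on the centre line of the jaws, within the pads' length; the fingertips stand 19 mm ahead of it and the grasp point (between the pads) is the TCP; z points along the fingers, y is the direction in which the jaws open and shut (so a half turn about z gives the same grasp; the last joint's range is limited). The gripper opens to 85 mm and grips with 20 to 120 N. Pads are 22 mm wide; open, the fingers measure 114 mm over their backs; the gripper's body (76 mm by 85 mm) begins 54 mm behind the grasp point. The pads swing forward as they close: fully open they stand 13 mm farther back than shut.
Start: joints at [0.984, 0.276, 1.505, -0, 1.361, -0.121], TCP at [0.258, 0.514, 0.25] pointing down, gripper open.
Joint ranges: [-2.89, 2.89], [-0.75, 2.08], [0.22, 2.7], [-1.18, 4.32], [0.11, 2.71], [-2.7, 2.7]. Speed limits (rad/s): [2.57, 2.57, 3.14, 3.14, 3.14, 3.14].

### API

Orientations are given as a unit quaternion [w, x, y, z].
In Python, from rig import monitor, eyes, manip, models gives the robot as it stands.
- The arm moves only by the tool send_rows, never from a script. Its argument "deltas" is a list of rows, each an object with "dp": the shift along the world's x, y, z each as a share of 0.12 m, from -1 to 1, a list of three; "rotation": the turn, a rotation vector about the world's x, y, z each as a share of 0.5 rad, from -1 to 1, a list of three. In form: [{"dp": [dx, dy, dz], "rotation": [rx, ry, rz]}, ...]. A call has 1 to 12 rows; each row is the pose to reach, as a shift and turn from the pose commanded when the call began; what a row does not reach only later rows make up. A row lasts 1/12 s, in which the tool goes at most 41.7 mm and 7.16 degrees, less where a joint would pass 70% of its speed; a pose out of reach is approached as far as the arm can. A call with a number of a shift or a turn outside -1 to 1 is refused whole. A call with a gripper value outside its range is refused whole. "fingers" is the closure, from -1 (fully open) to 1 (shut), set as the call begins (left out, the last holds). The fingers move at their own pace and stop on an object; "grip_force" is the grip in N (left out, the last holds). Time passes only in rows, so rows that repeat a pose let the fingers close. It gives the time, the measured TCP pose, the force and the opening at its end, in the units of the state.
- monitor.get_state(): the state, without advancing time (a new reading comes with each control period).
- eyes.get_image(name): name is "scene" or "top"; returns a dict with "color" (384x512x3 uint8, red, green, blue), "depth" (384x512 float32, m along the optical axis (not along the pixel's ray), 0 where there is no reading), "mtx" (3x3 intrinsics, pixels), "rvec" (rotation vector, rad) and "tvec" (3), from world to camera coordinates, as OpenCV has them. Camera axes: x right, y down, z forward; pixel columns grow to the right and rows downward; lengths in m; the calibration is good to about 2 mm. A picture is of the moment at which its call begins.
- manip.sign_off(): hands the job in, once; it reports no verdict.
Trained networks look in a picture, given as the dict that the camera call returned (one of the last four; its "shot" number tells which), for a name from the list of things; names that differ only in an ending like _2 or _b are one class to them, and where a whole thing is asked for, a point or a joint stands for the part that bears it (a point fixed in the world has none). Each returns a list of dicts, best first, with "score" (0 to 1); they miss things now and then, are a little off and sometimes report something else, mostly with a low value. They report only what shows in the picture. A call takes as long as a camera call.
- models.find_in(name, picture): "box" ([left, top, right, bottom] in pixels, round what is visible of it).
The state is a dict: "clock": time; "qpos": joint angles; "qd": joint speeds; "effort": joint torques, N m; "position": TCP position; "ee_rot": TCP orientation; "contact_force": force on the tool from outside, world axes, zero at the start; "moment": the same for the moment, N m; "width": finger opening in m.
Only numpy, scipy, OpenCV 4.12 (cv2) and the standard library are available. Lean on these libraries where they do the work, as an engineer would, in place of code of your own. Each camera call takes 0.05 s, during which the arm holds its last target.

## Working session

There is one attempt and no reset: what is moved stays moved. The work goes in short steps, Python scripts to look and compute and a tool call to move; the robot and the scene stay as the last step left them, time stands still between calls to the robot, and variables do not carry over. Pictures are saved under pics/ and viewed, and the job is handed in when it is done.

Besides the shell and the picture viewer there is one more tool, called after "Call:" as name(argument=value, ...), one argument or row to a line, values as JSON. send_rows: Moves the arm, as the interface text tells. Its arguments: {"type":"object","properties":{"deltas":{"type":"array","items":{"type":"object","properties":{"dp":{"type":"array","items":{"type":"number"}},"rotation":{"type":"array","items":{"type":"number"}}}}},"fingers":{"type":"number"},"grip_force":{"type":"number"}},"required":["deltas"]}

```bash
mkdir -p pics; ls
cat > h.py <<'E'
import numpy as np, cv2
from rig import monitor, eyes, manip, models
def cam(p):
    R,_=cv2.Rodrigues(np.array(p["rvec"],float)); return R,np.array(p["tvec"],float).ravel(),np.array(p["mtx"],float)
def cloud(p):
    R,t,K=cam(p); d=p["depth"]; v,u=np.mgrid[:d.shape[0],:d.shape[1]]
    X=np.stack([(u-K[0,2])/K[0,0]*d,(v-K[1,2])/K[1,1]*d,d],-1)
    W=(X-t)@R; W[d<=0]=np.nan; return W
def save(p,n): cv2.imwrite(f"pics/{n}.png",cv2.cvtColor(p["color"],cv2.COLOR_RGB2BGR))
E
python3 - <<'E'
from h import *
s=monitor.get_state(); print(s)
for n in("scene","top"):
    p=eyes.get_image(n); save(p,n+"0"); R,t,K=cam(p); print(n,-R.T@t,R[2],K[0,0])
    for k in ["crate","stock0","spare0","pail","hook","tin","brush"]:
        print(k,[(np.round(d["box"]).astype(int).tolist(),round(d["score"],2)) for d in models.find_in(k,p)])
    np.save(n+"W.npy",cloud(p)); np.save(n+"C.npy",p["color"])
E
```

```text
pics
{'clock': 0.0, 'qpos': array([ 9.83999410e-01,  2.76595656e-01,  1.50612650e+00, -1.57075508e-05,
        1.36067921e+00, -1.21005522e-01]), 'qd': array([-0.0017868 ,  0.00098455, -0.00109338,  0.00140421,  0.00034495,
       -0.00060988]), 'effort': array([-8.04416486e-04, -4.16783702e+01, -2.45804143e+01, -4.78054153e-04,
        1.13012563e-02,  1.61496075e-05]), 'position': array([0.25799207, 0.51333069, 0.24944193]), 'ee_rot': array([-3.06209084e-04,  2.30794312e-01,  9.73002142e-01, -8.50970402e-04]), 'contact_force': array([ 0.20317093,  0.36126927, -0.20829255]), 'moment': array([-0.06897449, -0.01760245, -0.07132612]), 'width': 0.08553920972170719}
scene [ 0.89150277 -0.58873012  0.73992527] [-0.40309948  0.65928911 -0.63470362] 370.30642310808594
crate [([136, 234, 286, 372], 0.57), ([274, 126, 311, 174], 0.15)]
stock0 [([171, 285, 206, 336], 0.81), ([198, 264, 227, 308], 0.66), ([226, 282, 257, 323], 0.64)]
spare0 [([304, 222, 333, 266], 0.98), ([293, 182, 321, 223], 0.96), ([234, 194, 261, 230], 0.93), ([268, 170, 290, 204], 0.59), ([137, 232, 286, 375], 0.19)]
pail [([276, 123, 311, 174], 0.64)]
hook [([327, 113, 385, 199], 0.73)]
tin [([349, 198, 376, 237], 0.67)]
brush [([215, 172, 265, 205], 0.78)]
top [0.33456368 0.01999153 1.26848425] [ 0.16792132  0.00938691 -0.98575571] 393.4383272137351
crate [([292, 166, 372, 245], 0.89)]
stock0 [([322, 193, 344, 217], 0.76), ([349, 195, 372, 218], 0.6), ([325, 169, 345, 191], 0.57)]
spare0 [([208, 180, 230, 200], 0.92), ([249, 216, 266, 239], 0.83), ([251, 148, 273, 170], 0.61), ([201, 213, 224, 236], 0.59), ([292, 167, 373, 247], 0.2)]
pail [([132, 220, 174, 252], 0.91)]
hook [([128, 143, 177, 190], 0.83), ([210, 178, 229, 200], 0.43)]
tin [([199, 127, 224, 157], 0.72)]
brush [([190, 249, 252, 272], 0.86)]
```

View pics/scene0.png

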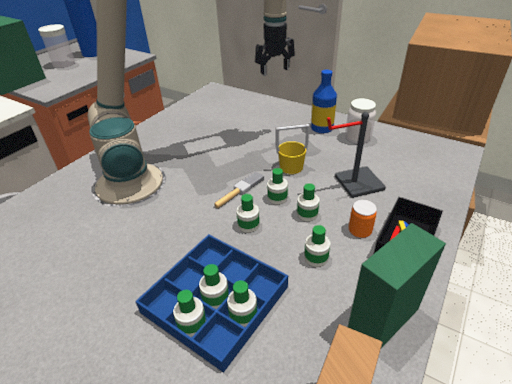

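View pics/top0.png

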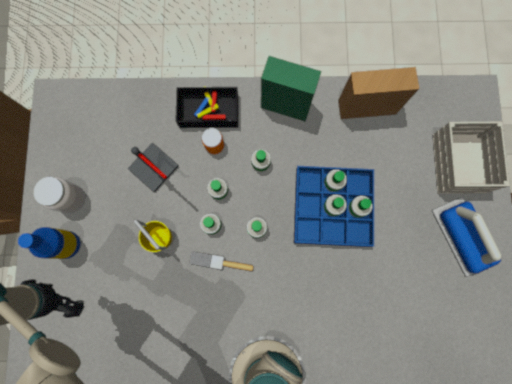

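The views show four spares (top picture at about (261,158), (218,187), (210,222) and (257,227)) and three stock bottles in the crate at (337,179), (336,203) and (362,205). The pail is at (155,235), and the hook at (152,168) has its arm running up-left. Now I'll measure positions.

```bash
cat > m.py <<'E'
from h import *
def caps(p,W):
    hsv=cv2.cvtColor(p["color"],cv2.COLOR_RGB2HSV)
    m=((hsv[...,0]>50)&(hsv[...,0]<85)&(hsv[...,1]>150)&(W[...,2]>0.085)&(W[...,2]<0.125)).astype(np.uint8)
    n,l,st,c=cv2.connectedComponentsWithStats(m)
    out=[]
    for i in range(1,n):
        if st[i,4]<15: continue
        P=W[l==i]; top=P[P[:,2]>np.percentile(P[:,2],90)-0.004]
        out.append((c[i].round().tolist(),(top[:,:2].min(0)+top[:,:2].max(0)).round(4).tolist(),(top[:,:2].mean(0)).round(4), top[:,2].max().round(4),len(top)))
    return out
def run():
  for n in("scene","top"):
    p=eyes.get_image(n);W=cloud(p)
    print(n)
    for o in caps(p,W): print(o[0],(np.array(o[1])/2).round(4),o[2],o[3],o[4])
    hsv=cv2.cvtColor(p["color"],cv2.COLOR_RGB2HSV)
    b=(hsv[...,0]>105)&(hsv[...,0]<125)&(hsv[...,1]>150)&(W[...,2]>0.036)&(W[...,2]<0.052)&(W[...,0]>0.2)&(W[...,0]<0.75)&(W[...,1]<0.05)&(W[...,1]>-0.35)
    r=cv2.minAreaRect((W[b][:,:2]*1000).astype(np.float32)); print("crate",b.sum(),r)
    r_=((hsv[...,0]<6)|(hsv[...,0]>174))&(hsv[...,1]>170)&(W[...,2]>0.19)&(W[...,2]<0.28)
    P=W[r_]; print("red",len(P)); 
    a=P[P[:,2]<0.236]; 
    if len(a)>5:
        c=a.mean(0);u,s,v=np.linalg.svd(a-c);t=(a-c)@v[0];print(c,v[0],c+v[0]*t.min(),c+v[0]*t.max(),P[P[:,2].argmax()])
    y=(hsv[...,0]>20)&(hsv[...,0]<32)&(hsv[...,1]>150)&(W[...,2]>0.066)&(W[...,2]<0.085)&(W[...,1]<0.5)
    P=W[y]; P=P[np.hypot(P[:,0]-np.median(P[:,0]),P[:,1]-np.median(P[:,1]))<.09]
    if len(P)>5:
        print("rim",len(P),cv2.minEnclosingCircle((P[:,:2]*1000).astype(np.float32)),P[:,2].max())
    c=P.mean(0)
    hb=(np.hypot(W[...,0]-c[0],W[...,1]-c[1])<.075)&(W[...,2]>0.135)&(W[...,2]<0.175)
    P=W[hb]; 
    if len(P)>5:
        q=P.mean(0);u,s,v=np.linalg.svd(P-q);t=(P-q)@v[0];print("bar",len(P),q,v[0],q+v[0]*t.min(),q+v[0]*t.max(),P[:,2].max())
if __name__=="__main__": run()
E
python3 m.py
```

```text
scene
[277.0, 174.0] [0.4624 0.1704] [0.4635 0.1702] 0.1082 45
[309.0, 189.0] [0.5758 0.1503] [0.5755 0.1501] 0.1076 54
[246.0, 200.0] [0.4502 0.0278] [0.4515 0.0263] 0.1075 55
[318.0, 232.0] [0.6676 0.0126] [0.6678 0.0123] 0.1088 87
[211.0, 273.0] [ 0.5181 -0.2173] [ 0.5184 -0.2176] 0.1127 139
[240.0, 290.0] [ 0.5973 -0.2212] [ 0.5979 -0.222 ] 0.1131 150
[185.0, 299.0] [ 0.5138 -0.297 ] [ 0.5141 -0.2972] 0.1124 163
crate 1840 ((518.3673706054688, -217.32481384277344), (244.29495239257812, 243.778564453125), 86.86441802978516)
red 113
[0.60971708 0.29654442 0.22717328] [-0.5293821   0.84823507  0.01587004] [ 0.82662337 -0.05100705  0.22067077] [0.59409489 0.32157603 0.22764161] [0.56491272 0.26988811 0.26007058]
rim 144 ((419.6156005859375, 339.7218322753906), 49.212013244628906) 0.07815863439247432
bar 136 [0.421311   0.3386524  0.15452281] [-0.74899953 -0.662553    0.00482031] [0.46184346 0.37450677 0.15426195] [0.38067274 0.30270446 0.15478434] 0.1627377191211842
top
[261.0, 156.0] [0.6609 0.0155] [0.6596 0.0133] 0.1099 33
[338.0, 176.0] [ 0.593  -0.2188] [ 0.5946 -0.2209] 0.1143 49
[217.0, 188.0] [0.5638 0.1472] [0.5639 0.1463] 0.1087 10
[338.0, 203.0] [ 0.5135 -0.2143] [ 0.5125 -0.2139] 0.115 47
[364.0, 204.0] [ 0.509 -0.295] [ 0.5096 -0.2949] 0.1133 53
[210.0, 224.0] [0.4524 0.1684] [0.4508 0.1673] 0.1093 15
[257.0, 226.0] [0.4439 0.0273] [0.4427 0.0271] 0.1093 34
crate 713 ((513.4420776367188, -214.2818145751953), (241.70614624023438, 241.86080932617188), 86.88963317871094)
red 131
[0.60365922 0.31694996 0.22860347] [-0.66882804 -0.74262619  0.03428413] [0.63456369 0.35126441 0.22701931] [0.57255504 0.28241375 0.23019788] [0.56202472 0.26953043 0.26288151]
rim 123 ((417.7197265625, 340.6590881347656), 47.10106658935547) 0.08117500066135801
bar 144 [0.41745767 0.33927199 0.15798806] [-0.7524904  -0.65846289 -0.01359449] [0.45912938 0.37573661 0.1587409 ] [0.37758394 0.30438069 0.1572677 ] 0.16438124868899512
```

Call:
send_rows(
  deltas=[
    {"dp":[0.17,-0.13,0],"rotation":[0,0,0.2]},
    {"dp":[0.34,-0.26,0],"rotation":[0,0,0.4]},
    {"dp":[0.5,-0.4,0],"rotation":[0,0,0.6]},
    {"dp":[0.65,-0.53,0],"rotation":[0,0,0.8]},
    {"dp":[0.8,-0.65,0],"rotation":[0,0,1]},
    {"dp":[0.8,-0.65,0],"rotation":[0,0,1]},
  ],
  fingers=-1,
)

```text
clock: 1.4
position: [0.3574, 0.4334, 0.2504]
ee_rot: [0.001, -0.017, 1.0, -0.001]
contact_force: [0.0, -0.5, -0.0]
width: 0.0851
```

Call:
send_rows(
  deltas=[
    {"dp":[0.17,-0.13,0],"rotation":[0,0,0.2]},
    {"dp":[0.34,-0.26,0],"rotation":[0,0,0.4]},
    {"dp":[0.5,-0.4,0],"rotation":[0,0,0.6]},
    {"dp":[0.65,-0.53,0],"rotation":[0,0,0.8]},
    {"dp":[0.72,-0.65,0],"rotation":[0,0,1]},
    {"dp":[0.72,-0.65,0],"rotation":[0,0,1]},
  ],
)

```text
clock: 1.9
position: [0.4423, 0.3557, 0.2502]
ee_rot: [0.0, -0.263, 0.965, -0.001]
contact_force: [-0.5, 0.8, -1.4]
width: 0.0857
```

Call:
send_rows(
  deltas=[
    {"dp":[0,0,0],"rotation":[0,0,0.2]},
    {"dp":[0,0,0],"rotation":[0,0,0.37]},
    {"dp":[0,0,0],"rotation":[0,0,0.37]},
    {"dp":[0,0,0],"rotation":[0,0,0.37]},
  ],
)

```text
clock: 2.23
position: [0.4401, 0.3585, 0.2504]
ee_rot: [-0.0, -0.351, 0.937, 0.0]
contact_force: [-0.3, -0.1, -0.6]
width: 0.0855
```

```bash
cat > fit.py <<'E'
from h import *
from scipy.optimize import least_squares
def proj(p,X): return cv2.projectPoints(np.asarray(X,float),np.array(p["rvec"],float),np.array(p["tvec"],float),np.array(p["mtx"],float),None)[0][:,0]
def back(p,uv,z):
    R,t,K=cam(p); d=R.T@np.linalg.inv(K)@np.array([uv[0],uv[1],1.]); C=-R.T@t; return C+d*(z-C[2])/d[2]
def cyl(x,y,r,z0,z1):
    a=np.linspace(0,2*np.pi,40)
    return np.vstack([np.c_[x+r*np.cos(a),y+r*np.sin(a),0*a+z] for z in (z0,z1)])
def bottles(p,prior=None):
    "green cap mask component -> x,y via area centroid of the projected cap hull"
    hsv=cv2.cvtColor(p["color"],cv2.COLOR_RGB2HSV);W=cloud(p)
    m=((hsv[...,0]>50)&(hsv[...,0]<85)&(hsv[...,1]>120)&(W[...,2]>0.062)&(W[...,2]<0.16)&(W[...,0]<.75)).astype(np.uint8)
    n,l,st,c=cv2.connectedComponentsWithStats(m); out=[]
    for i in range(1,n):
        if st[i,4]<20: continue
        z=W[l==i][:,2]; 
        z0=0.005 if np.nanmax(z)>.1105 else 0
        x0=np.nanmean(W[l==i],0)[:2]
        def f(q):
            h=cv2.convexHull(proj(p,cyl(q[0],q[1],.016,z0+.062,z0+.105)).astype(np.float32))[:,0]
            M=cv2.moments(h); return [M["m10"]/M["m00"]-c[i][0],M["m01"]/M["m00"]-c[i][1]]
        s=least_squares(f,x0).x
        out.append((c[i].round(1),s.round(4),int(st[i,4]),float(np.nanmax(z).round(3))))
    return out
if __name__=="__main__":
    import sys
    for n in("scene","top"):
        p=eyes.get_image(n);W=cloud(p);save(p,n+sys.argv[1])
        for o in bottles(p): print(n,*o)
        g=W[(W[...,0]>.3)&(W[...,0]<.75)&(W[...,1]>-.1)&(W[...,1]<.2)&(abs(W[...,2])<.02)]
        print("counter",np.percentile(g[:,2],[20,50,80]), np.linalg.lstsq(np.c_[g[:,:2],np.ones(len(g))],g[:,2],rcond=None)[0])
    s=monitor.get_state();print(s["clock"],s["position"],s["ee_rot"],s["qpos"])
E
python3 fit.py 1; python3 m.py | grep -v "^\["
```

```text
scene [277.2 175.1] [0.4589 0.1793] 132 0.107
scene [308.6 191.3] [0.5727 0.1569] 150 0.109
scene [246.8 202.1] [0.4477 0.0318] 159 0.108
scene [318.2 234.5] [0.666  0.0174] 197 0.109
scene [211.1 274.4] [ 0.5158 -0.2147] 269 0.113
scene [240.4 291.2] [ 0.5958 -0.2189] 287 0.113
scene [185.5 300.7] [ 0.5115 -0.2949] 310 0.112
counter [-0.00057059  0.00064999  0.0020718 ] [-0.00412762  0.00732202  0.00363797]
top [260.6 155.9] [0.6628 0.0152] 75 0.112
top [338.3 176.5] [ 0.596 -0.222] 90 0.115
top [215.8 185.4] [0.5715 0.153 ] 73 0.11
top [337.7 202.6] [ 0.5152 -0.2171] 83 0.114
top [364.5 203.6] [ 0.5115 -0.2977] 94 0.115
top [208.4 222.1] [0.4586 0.174 ] 74 0.11
top [256.4 225.6] [0.4465 0.0291] 67 0.111
counter [-2.28516385e-03 -9.05275911e-05  2.19977940e-03] [-0.00594192  0.006838    0.00314414]
2.3333 [0.44018341 0.35828824 0.25032642] [-9.27010851e-05 -3.51064874e-01  9.36351117e-01  1.77534000e-04] [ 5.60371334e-01  2.64742667e-01  1.52076461e+00  3.94047191e-04
  1.35619592e+00 -1.72792519e+00]
scene
crate 1838 ((517.8724365234375, -217.30865478515625), (244.8018341064453, 244.6070098876953), 86.88359069824219)
red 115
rim 137 ((421.6541442871094, 339.80133056640625), 48.87697982788086) 0.07723143605843713
bar 135 [0.42152917 0.3386513  0.15475553] [-0.75203078 -0.65908845  0.0072193 ] [0.46231182 0.37439368 0.15436403] [0.38065812 0.30283144 0.15514788] 0.16202173863222866
top
crate 699 ((513.7976684570312, -214.04339599609375), (241.88357543945312, 242.42481994628906), 87.04005432128906)
red 132
rim 117 ((418.3555908203125, 340.5675964355469), 46.88880920410156) 0.08318468491880995
bar 144 [0.41798019 0.3397365  0.15789412] [-0.7547956  -0.65592148 -0.00711405] [0.45903028 0.37540926 0.15828102] [0.37779372 0.30481424 0.15751535] 0.16273695589434134
```

Call:
send_rows(
  deltas=[
    {"dp":[0,0,-0.2]},
    {"dp":[0,0,-0.4]},
    {"dp":[0,0,-0.6]},
    {"dp":[0,0,-0.77]},
    {"dp":[0,0,-0.77]},
    {"dp":[0,0,-0.77]},
  ],
)

```text
validation failed for argument at $.de...
```

Call:
send_rows(
  deltas=[
    {"dp":[0,0,0]},
    {"dp":[0,0,0]},
    {"dp":[0,0,0]},
    {"dp":[0,0,0]},
    {"dp":[0,0,0]},
    {"dp":[0,0,0]},
    {"dp":[0,0,0]},
    {"dp":[0,0,0]},
    {"dp":[0,0,0]},
    {"dp":[0,0,0]},
  ],
  fingers=1,
  grip_force=90,
)

```text
validation failed for argument at $.de...
```

Each row has to include a rotation.

Call:
send_rows(
  deltas=[
    {"dp":[0,0,-0.2],"rotation":[0,0,0]},
    {"dp":[0,0,-0.4],"rotation":[0,0,0]},
    {"dp":[0,0,-0.6],"rotation":[0,0,0]},
    {"dp":[0,0,-0.77],"rotation":[0,0,0]},
    {"dp":[0,0,-0.77],"rotation":[0,0,0]},
    {"dp":[0,0,-0.77],"rotation":[0,0,0]},
  ],
)

```text
clock: 2.93
position: [0.4401, 0.3576, 0.1572]
ee_rot: [-0.001, -0.352, 0.936, -0.0]
contact_force: [0.2, 0.8, 0.3]
width: 0.0854
```

Call:
send_rows(
  deltas=[
    {"dp":[0,0,0],"rotation":[0,0,0]},
    {"dp":[0,0,0],"rotation":[0,0,0]},
    {"dp":[0,0,0],"rotation":[0,0,0]},
    {"dp":[0,0,0],"rotation":[0,0,0]},
    {"dp":[0,0,0],"rotation":[0,0,0]},
    {"dp":[0,0,0],"rotation":[0,0,0]},
    {"dp":[0,0,0],"rotation":[0,0,0]},
    {"dp":[0,0,0],"rotation":[0,0,0]},
    {"dp":[0,0,0],"rotation":[0,0,0]},
  ],
  fingers=1,
  grip_force=90,
)

```text
clock: 3.68
position: [0.4409, 0.3582, 0.1585]
ee_rot: [0.0, -0.352, 0.936, 0.0]
contact_force: [-1.0, 0.3, 4.2]
width: 0.0067
```

Call:
send_rows(
  deltas=[
    {"dp":[0,0,0.15],"rotation":[0,0,0]},
    {"dp":[0,0,0.3],"rotation":[0,0,0]},
    {"dp":[0,0,0.5],"rotation":[0,0,0]},
    {"dp":[0,0,0.7],"rotation":[0,0,0]},
    {"dp":[0,0,0.85],"rotation":[0,0,0]},
    {"dp":[0,0,1],"rotation":[0,0,0]},
    {"dp":[0,0,1],"rotation":[0,0,0]},
  ],
)

```text
clock: 4.27
position: [0.442, 0.3584, 0.2807]
ee_rot: [0.003, -0.352, 0.936, 0.0]
contact_force: [1.1, 0.3, -3.1]
width: 0.0069
```

Run:
```python
from h import *
a=[eyes.get_image(n) for n in("scene","top")]
a[0]["color"]=a[0]["color"]; save(a[0],"scene2"); save(a[1],"top2")
b=[cv2.resize(p["color"][y:y+150,x:x+200],(400,300),interpolation=cv2.INTER_CUBIC) for p,x,y in((a[0],220,60),(a[1],80,130))]
cv2.imwrite("pics/c2.png",cv2.cvtColor(np.hstack(b),cv2.COLOR_RGB2BGR)); print(monitor.get_state()["width"])
```

```text
0.006856879871368616
```

View pics/c2.png

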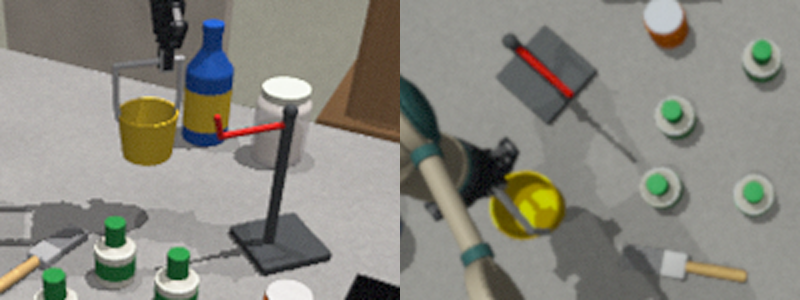

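Run:
```python
from h import *
from fit import back
for n,b,t in(("scene",(364.5,116),(329,119)),("top",(135.5,151),(165.5,177.5))):
    p=eyes.get_image(n); B=back(p,b,.243);T=back(p,t,.258); d=B-T; print(n,B,T,np.hypot(*d[:2]),np.degrees(np.arctan2(d[1],d[0])))
    W=cloud(p); hsv=cv2.cvtColor(p["color"],cv2.COLOR_RGB2HSV)
    m=((hsv[...,0]<6)|(hsv[...,0]>174))&(hsv[...,1]>150)&(W[...,2]>0.2)&(W[...,2]<0.238)&(W[...,1]>.2)&(W[...,0]<.7)
    P=W[m]; vx,vy,x,y=cv2.fitLine((P[:,:2]).astype(np.float32),cv2.DIST_HUBER,0,.001,.001).ravel(); print(len(P),np.degrees(np.arctan2(vy,vx)),x,y,P.min(0),P.max(0))
    for z0,z1 in((.27,.3),):
        q=W[(np.hypot(W[...,0]-.42,W[...,1]-.34)<.07)&(W[...,2]>.255)&(W[...,2]<.285)]; print("bar",q[:,:].min(0),q.max(0),np.median(q[:,2]))
```

```text
scene [0.63995857 0.35562875 0.243     ] [0.57037744 0.26448145 0.258     ] 0.11467067347347476 52.64217012153223
105 48.914734 0.60982996 0.3171823 [0.56945101 0.2706583  0.22029924] [0.63830578 0.34843688 0.23690968]
bar [0.37820331 0.30060921 0.25551033] [0.4623599  0.37511488 0.28437591] 0.27412145225600165
top [0.63632053 0.35417117 0.243     ] [0.55905725 0.26664214 0.258     ] 0.11675164638974954 48.56464094192896
120 48.472466 0.60322636 0.31639993 [0.56974454 0.27826356 0.20647531] [0.6382382  0.35270214 0.23520197]
bar [0.37679905 0.30259331 0.25747181] [0.4473809  0.36678175 0.28374863] 0.2765029757788623
```

Call:
send_rows(
  deltas=[
    {"dp":[0.04,-0.1,0.04],"rotation":[0,0,-0.15]},
    {"dp":[0.08,-0.22,0.04],"rotation":[0,0,-0.32]},
    {"dp":[0.12,-0.34,0.04],"rotation":[0,0,-0.48]},
    {"dp":[0.16,-0.46,0.04],"rotation":[0,0,-0.64]},
    {"dp":[0.2,-0.55,0.04],"rotation":[0,0,-0.8]},
    {"dp":[0.22,-0.6,0.04],"rotation":[0,0,-0.96]},
    {"dp":[0.22,-0.6,0.04],"rotation":[0,0,-0.96]},
  ],
)

```text
clock: 5.05
position: [0.4669, 0.284, 0.2808]
ee_rot: [-0.002, -0.118, 0.993, -0.001]
contact_force: [-0.1, -0.0, -3.0]
width: 0.0067
```

Call:
send_rows(
  deltas=[
    {"dp":[0.04,-0.1,0],"rotation":[0,0,-0.15]},
    {"dp":[0.08,-0.22,0],"rotation":[0,0,-0.32]},
    {"dp":[0.12,-0.34,0],"rotation":[0,0,-0.48]},
    {"dp":[0.16,-0.46,0],"rotation":[0,0,-0.64]},
    {"dp":[0.2,-0.55,0],"rotation":[0,0,-0.8]},
    {"dp":[0.22,-0.6,0],"rotation":[0,0,-0.96]},
    {"dp":[0.22,-0.6,0],"rotation":[0,0,-0.96]},
  ],
)

```text
clock: 5.63
position: [0.4934, 0.2128, 0.2814]
ee_rot: [-0.001, 0.12, 0.993, -0.001]
contact_force: [-0.6, 0.3, -4.3]
width: 0.0068
```

Call:
send_rows(
  deltas=[
    {"dp":[0.08,-0.02,0],"rotation":[0,0,-0.15]},
    {"dp":[0.16,-0.05,0],"rotation":[0,0,-0.32]},
    {"dp":[0.24,-0.08,0],"rotation":[0,0,-0.48]},
    {"dp":[0.3,-0.11,0],"rotation":[0,0,-0.64]},
    {"dp":[0.36,-0.12,0],"rotation":[0,0,-0.8]},
    {"dp":[0.38,-0.12,0],"rotation":[0,0,-0.96]},
    {"dp":[0.38,-0.12,0],"rotation":[0,0,-0.96]},
    {"dp":[0.38,-0.12,0],"rotation":[0,0,-0.96]},
  ],
)

```text
clock: 6.3
position: [0.5384, 0.2, 0.2818]
ee_rot: [-0.001, 0.35, 0.937, -0.0]
contact_force: [0.2, -0.4, -3.1]
width: 0.0064
```

```bash
cat > look.py <<'E'
from h import *
import sys
a=[eyes.get_image(n) for n in("scene","top")]
n,x1,y1,x2,y2=sys.argv[1],*map(int,sys.argv[2:6])
b=[cv2.resize(p["color"][y:y+150,x:x+200],(400,300),interpolation=cv2.INTER_CUBIC) for p,x,y in((a[0],x1,y1),(a[1],x2,y2))]
cv2.imwrite(f"pics/{n}.png",cv2.cvtColor(np.hstack(b),cv2.COLOR_RGB2BGR)); s=monitor.get_state();print(s["width"],s["position"],s["ee_rot"],s["contact_force"])
E
python3 look.py c3 230 60 80 130
```

```text
0.006688081184229439 [0.53834952 0.19984857 0.2822059 ] [-6.60221812e-04  3.51011634e-01  9.36370836e-01 -2.33343601e-04] [-0.10364471 -0.46169456 -3.62157925]
```

View pics/c3.png

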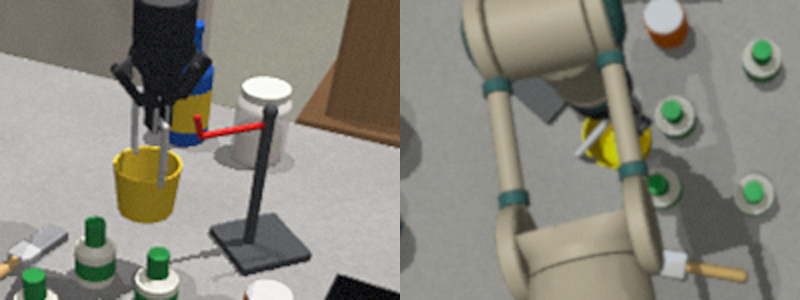

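Run:
```python
from h import *
for n in("scene","top"):
    p=eyes.get_image(n);W=cloud(p); hsv=cv2.cvtColor(p["color"],cv2.COLOR_RGB2HSV)
    y=(hsv[...,0]>18)&(hsv[...,0]<34)&(hsv[...,1]>140)&(W[...,2]>0.11)&(W[...,2]<0.23)&(np.hypot(W[...,0]-.52,W[...,1]-.22)<.09)
    P=W[y]; print(n,P.min(0),P.max(0)); r=P[P[:,2]>P[:,2].max()-.012]; print(cv2.minEnclosingCircle((r[:,:2]*1000).astype(np.float32)))
    g=(hsv[...,1]<60)&(hsv[...,2]>90)&(W[...,2]>.262)&(W[...,2]<.292)&(np.hypot(W[...,0]-.515,W[...,1]-.222)<.075)
    q=W[g]; print(len(q)); 
    if len(q)>6: print("bar",q.min(0),q.max(0),np.median(q,0),np.linalg.svd(q-q.mean(0))[2][0])
    g=(hsv[...,1]<60)&(hsv[...,2]>90)&(W[...,2]>.215)&(W[...,2]<.262)&(np.hypot(W[...,0]-.515,W[...,1]-.222)<.075)
    q=W[g]; 
    for s in(q[:,0]>.52,q[:,0]<.52):
        if s.sum(): print("upright",s.sum(),np.median(q[s],0))
```

```text
scene [0.47326125 0.16836838 0.12502958] [0.56621945 0.2648302  0.20105431]
((518.6741943359375, 216.68357849121094), 48.45555114746094)
69
bar [0.47953543 0.17863412 0.26202383] [0.56055307 0.24811752 0.29173836] [0.55220013 0.18573432 0.27579842] [ 0.77307913 -0.6291593   0.08066748]
upright 49 [0.55854155 0.18217279 0.24019683]
upright 53 [0.48223173 0.24802229 0.23671191]
top [0.47198758 0.17240968 0.12407772] [0.54320592 0.26215898 0.20233202]
((516.8085327148438, 218.21388244628906), 47.09818649291992)
97
bar [0.47461814 0.18091366 0.26268822] [0.55761466 0.25487031 0.28747123] [0.49767251 0.23434163 0.28155494] [-0.74825215  0.66310222 -0.02035102]
upright 3 [0.55463097 0.18027055 0.24447198]
upright 4 [0.4748759  0.24995806 0.23175726]
```

Call:
send_rows(
  deltas=[
    {"dp":[0.07,0.08,0],"rotation":[0,0,0]},
    {"dp":[0.14,0.16,0],"rotation":[0,0,0]},
    {"dp":[0.21,0.24,0],"rotation":[0,0,0]},
    {"dp":[0.28,0.32,0],"rotation":[0,0,0]},
    {"dp":[0.35,0.4,0],"rotation":[0,0,0]},
    {"dp":[0.42,0.48,0],"rotation":[0,0,0]},
    {"dp":[0.49,0.56,0],"rotation":[0,0,0]},
    {"dp":[0.56,0.64,0],"rotation":[0,0,0]},
    {"dp":[0.56,0.64,0],"rotation":[0,0,0]},
    {"dp":[0.56,0.64,0],"rotation":[0,0,0]},
  ],
)

```text
clock: 7.33
position: [0.6068, 0.2772, 0.282]
ee_rot: [-0.0, 0.352, 0.936, -0.0]
contact_force: [-0.7, -0.1, -3.7]
width: 0.0066
```

```bash
python3 look.py c4 250 50 80 130
```

```text
0.007217405355544404 [0.6059582  0.27610431 0.28240593] [-3.54994820e-04  3.52437463e-01  9.35835181e-01 -4.72463114e-04] [-0.03228612 -0.12169333 -3.42292333]
```

View pics/c4.png

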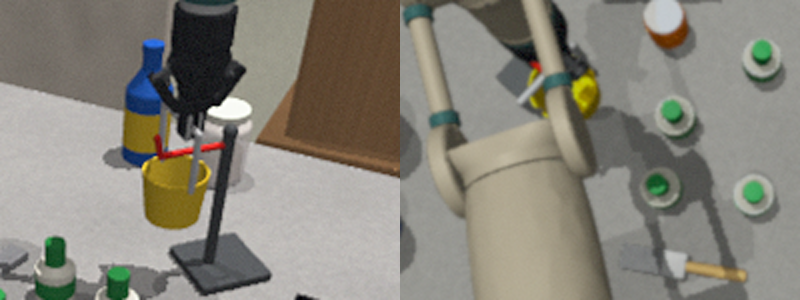

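The scene view shows the red arm passing through the arch, with its tip at (158,148) in front of the bar. I'll lower the pail now.

Call:
send_rows(
  deltas=[
    {"dp":[0,0,-0.07],"rotation":[0,0,0]},
    {"dp":[0,0,-0.14],"rotation":[0,0,0]},
    {"dp":[0,0,-0.2],"rotation":[0,0,0]},
    {"dp":[0,0,-0.26],"rotation":[0,0,0]},
    {"dp":[0,0,-0.3],"rotation":[0,0,0]},
    {"dp":[0,0,-0.34],"rotation":[0,0,0]},
    {"dp":[0,0,-0.36],"rotation":[0,0,0]},
    {"dp":[0,0,-0.36],"rotation":[0,0,0]},
  ],
)

```text
clock: 8.1
position: [0.606, 0.2761, 0.2389]
ee_rot: [-0.0, 0.353, 0.936, -0.0]
contact_force: [0.3, -0.8, -2.9]
width: 0.0067
```

```bash
python3 look.py c5 250 50 80 130
```

```text
0.006890734372001119 [0.60649111 0.27620177 0.23972261] [2.27880784e-04 3.52678884e-01 9.35744361e-01 2.10728105e-04] [ 0.26650415  0.72026116 -2.69091336]
```

View pics/c5.png

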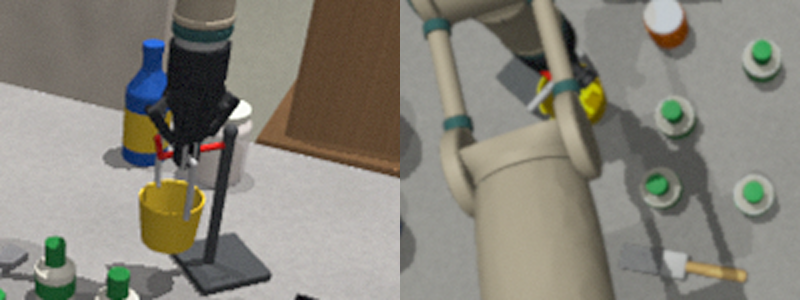

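Call:
send_rows(
  deltas=[
    {"dp":[0,0,-0.01],"rotation":[0,0,0]},
    {"dp":[0,0,-0.02],"rotation":[0,0,0]},
    {"dp":[0,0,-0.025],"rotation":[0,0,0]},
    {"dp":[0,0,-0.025],"rotation":[0,0,0]},
  ],
)

```text
clock: 8.53
position: [0.6068, 0.2763, 0.2379]
ee_rot: [0.001, 0.353, 0.936, 0.001]
contact_force: [-0.7, -0.5, 2.6]
width: 0.0068
```

Call:
send_rows(
  deltas=[
    {"dp":[0,0,0],"rotation":[0,0,0]},
    {"dp":[0,0,0],"rotation":[0,0,0]},
    {"dp":[0,0,0],"rotation":[0,0,0]},
    {"dp":[0,0,0],"rotation":[0,0,0]},
    {"dp":[0,0,0],"rotation":[0,0,0]},
    {"dp":[0,0,0],"rotation":[0,0,0]},
  ],
  fingers=0.3,
)

```text
clock: 9.03
position: [0.6062, 0.2762, 0.2364]
ee_rot: [-0.0, 0.353, 0.936, -0.0]
contact_force: [-0.3, -0.5, -0.6]
width: 0.03
```

```bash
python3 look.py c6 250 50 80 130
```

```text
0.030062114132031102 [0.60627761 0.27618563 0.23642443] [-3.65040690e-05  3.52658407e-01  9.35752129e-01  1.61609209e-05] [0.77628426 0.23784533 0.19935535]
```

View pics/c6.png

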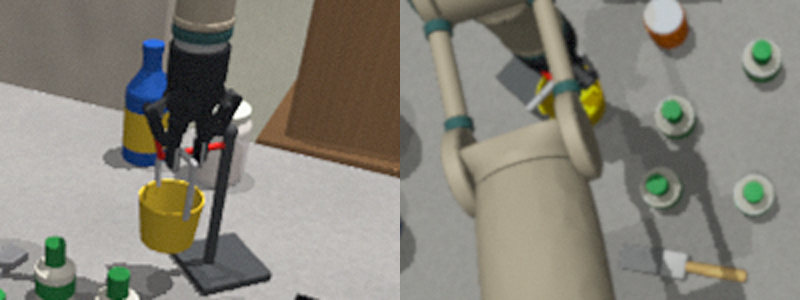

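Call:
send_rows(
  deltas=[
    {"dp":[0,0,0.1],"rotation":[0,0,0]},
    {"dp":[0,0,0.25],"rotation":[0,0,0]},
    {"dp":[0,0,0.4],"rotation":[0,0,0]},
    {"dp":[0,0,0.55],"rotation":[0,0,0]},
    {"dp":[0,0,0.7],"rotation":[0,0,0]},
    {"dp":[0,0,0.7],"rotation":[0,0,0]},
  ],
)

```text
clock: 9.63
position: [0.6078, 0.2767, 0.3248]
ee_rot: [0.003, 0.353, 0.936, 0.002]
contact_force: [0.3, 0.0, 0.4]
width: 0.0303
```

Call:
send_rows(
  deltas=[
    {"dp":[-0.2,-0.2,0],"rotation":[0,0,0]},
    {"dp":[-0.4,-0.4,0],"rotation":[0,0,0]},
    {"dp":[-0.6,-0.6,0],"rotation":[0,0,0]},
    {"dp":[-0.8,-0.8,0],"rotation":[0,0,0]},
    {"dp":[-1,-1,0],"rotation":[0,0,0]},
    {"dp":[-1,-1,0],"rotation":[0,0,0]},
  ],
)

```text
clock: 10.13
position: [0.4808, 0.1527, 0.3199]
ee_rot: [-0.002, 0.354, 0.935, -0.002]
contact_force: [-0.0, 0.1, -0.0]
width: 0.0298
```

```bash
python3 look.py c7 250 50 80 130; python3 fit.py 7; python3 m.py|grep crate
```

```text
0.029933907798407346 [0.4853512  0.15556043 0.32026707] [6.25358456e-05 3.53270215e-01 9.35521300e-01 2.18622042e-04] [0.18925289 0.54672266 0.39033998]
scene [277.  175.5] [0.4594 0.1776] 125 0.108
scene [308.6 191.3] [0.5727 0.157 ] 152 0.108
scene [246.8 202.2] [0.4481 0.0316] 160 0.108
scene [318.2 234.4] [0.6658 0.0176] 197 0.108
scene [211.1 274.3] [ 0.5157 -0.2145] 265 0.113
scene [240.4 291.2] [ 0.6013 -0.2258] 288 0.113
scene [185.5 300.7] [ 0.5114 -0.2948] 310 0.114
counter [-0.00061153  0.00061301  0.00205877] [-0.0037174   0.00680888  0.00341161]
top [260.5 155.9] [0.6639 0.0155] 75 0.109
top [338.4 176.4] [ 0.596  -0.2222] 89 0.114
top [216.6 185.4] [0.5714 0.1507] 56 0.11
top [337.7 202.6] [ 0.5152 -0.2169] 82 0.115
top [364.6 203.6] [ 0.5117 -0.2978] 94 0.115
top [256.3 225.7] [0.4469 0.0295] 67 0.11
counter [-0.00232325 -0.00013919  0.00214732] [-0.00462187  0.00634867  0.00245741]
10.3333 [0.48684716 0.15653817 0.32020423] [1.75616655e-04 3.52649514e-01 9.35755388e-01 3.79105981e-04] [ 1.74644258e-01  1.45876884e-01  1.50551920e+00  4.74729181e-04
  1.48950783e+00 -6.75388357e-01]
crate 1857 ((518.0074462890625, -217.3447723388672), (244.64993286132812, 244.90362548828125), 86.91572570800781)
crate 718 ((513.6361694335938, -214.18971252441406), (241.5743408203125, 242.20277404785156), 86.7828140258789)
  return _methods._mean(a, axis=axis, dtype=dtype,
  ret = ret.dtype.type(ret / rcount)
m.py:29: RuntimeWarning: Mean of empty slice.
  c=P.mean(0)
  ret = um.true_divide(
```

View pics/c7.png

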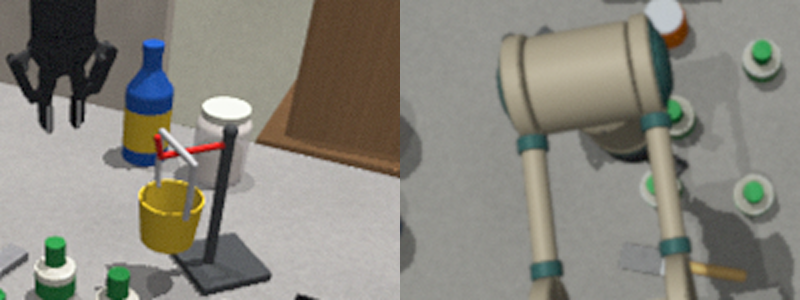

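View pics/scene7.png

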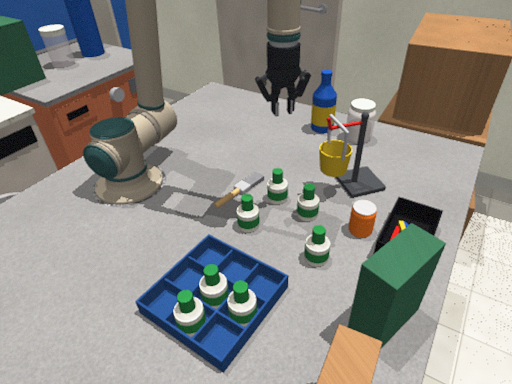

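Step 1 is done: the scene view shows the bar lying across the red arm at about (340,126), with the pail clear of the counter. Next is the spare at (.665,.017).

Call:
send_rows(
  deltas=[
    {"dp":[0.15,-0.12,-0.1],"rotation":[0,0,-0.18]},
    {"dp":[0.3,-0.24,-0.2],"rotation":[0,0,-0.36]},
    {"dp":[0.45,-0.36,-0.3],"rotation":[0,0,-0.54]},
    {"dp":[0.6,-0.48,-0.4],"rotation":[0,0,-0.72]},
    {"dp":[0.75,-0.6,-0.4],"rotation":[0,0,-0.9]},
    {"dp":[0.75,-0.6,-0.4],"rotation":[0,0,-0.9]},
  ],
  fingers=-0.8,
)

```text
clock: 10.93
position: [0.5801, 0.0821, 0.2702]
ee_rot: [0.0, 0.554, 0.832, -0.001]
contact_force: [0.8, 0.4, 0.5]
width: 0.077
```

Call:
send_rows(
  deltas=[
    {"dp":[0.15,-0.12,-0.1],"rotation":[0,0,-0.18]},
    {"dp":[0.3,-0.24,-0.2],"rotation":[0,0,-0.36]},
    {"dp":[0.45,-0.36,-0.3],"rotation":[0,0,-0.54]},
    {"dp":[0.6,-0.48,-0.4],"rotation":[0,0,-0.72]},
    {"dp":[0.73,-0.57,-0.4],"rotation":[0,0,-0.9]},
    {"dp":[0.73,-0.57,-0.4],"rotation":[0,0,-0.91]},
    {"dp":[0.73,-0.57,-0.4],"rotation":[0,0,-0.91]},
  ],
)

```text
clock: 11.52
position: [0.6645, 0.0161, 0.2234]
ee_rot: [-0.001, 0.726, 0.688, -0.0]
contact_force: [0.9, 0.3, 0.2]
width: 0.0769
```

```bash
python3 fit.py 8
```

```text
scene [277.  175.6] [0.4595 0.177 ] 125 0.107
scene [309.1 191.9] [0.5749 0.155 ] 136 0.109
scene [246.8 202.2] [0.448  0.0315] 161 0.108
scene [318.2 234.4] [0.666  0.0174] 199 0.109
scene [211.2 274.2] [ 0.5157 -0.2143] 266 0.114
scene [240.4 291. ] [ 0.5957 -0.2186] 288 0.113
scene [185.5 300.7] [ 0.5114 -0.2948] 310 0.112
counter [-0.00061182  0.00062402  0.00206289] [-0.00382528  0.00698877  0.00347858]
top [338.3 176.5] [ 0.5959 -0.2221] 89 0.115
top [214.3 185.1] [0.5726 0.1579] 42 0.109
top [337.7 202.6] [ 0.5151 -0.217 ] 82 0.116
top [364.6 203.6] [ 0.5116 -0.298 ] 94 0.115
top [208.4 222. ] [0.4584 0.1733] 71 0.111
counter [-0.00235175 -0.00015945  0.00217464] [-0.00591212  0.00659564  0.00337142]
11.6167 [0.66348328 0.01688383 0.22448049] [-5.15574507e-04  7.25451632e-01  6.88272957e-01 -2.83118821e-05] [-7.96540627e-02  4.23702594e-01  1.34206084e+00  6.59479514e-04
  1.37663409e+00 -2.71969139e-02]
```

View pics/scene8.png

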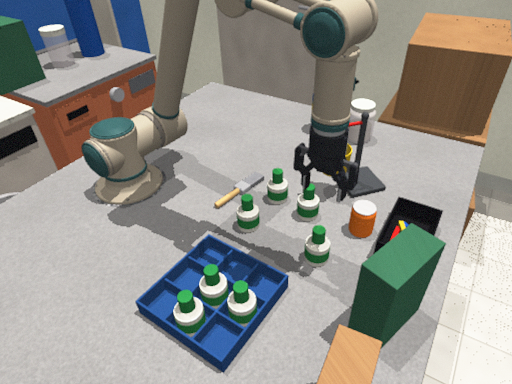

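Call:
send_rows(
  deltas=[
    {"dp":[0,0,-0.2],"rotation":[0,0,0]},
    {"dp":[0,0,-0.4],"rotation":[0,0,0]},
    {"dp":[0,0,-0.6],"rotation":[0,0,0]},
    {"dp":[0,0,-0.8],"rotation":[0,0,0]},
    {"dp":[0,0,-0.95],"rotation":[0,0,0]},
    {"dp":[0,0,-1],"rotation":[0,0,0]},
    {"dp":[0,0,-1],"rotation":[0,0,0]},
  ],
)

```text
clock: 12.2
position: [0.6623, 0.0168, 0.1034]
ee_rot: [-0.001, 0.726, 0.688, -0.001]
contact_force: [0.1, -0.9, -0.3]
width: 0.0772
```

Call:
send_rows(
  deltas=[
    {"dp":[0,0,-0.1],"rotation":[0,0,0]},
    {"dp":[0,0,-0.1],"rotation":[0,0,0]},
    {"dp":[0,0,-0.1],"rotation":[0,0,0]},
    {"dp":[0,0,-0.1],"rotation":[0,0,0]},
    {"dp":[0,0,-0.1],"rotation":[0,0,0]},
    {"dp":[0,0,-0.1],"rotation":[0,0,0]},
    {"dp":[0,0,-0.1],"rotation":[0,0,0]},
    {"dp":[0,0,-0.1],"rotation":[0,0,0]},
  ],
  fingers=1,
  grip_force=60,
)

```text
clock: 12.87
position: [0.6649, 0.0157, 0.0936]
ee_rot: [0.001, 0.726, 0.687, 0.001]
contact_force: [1.8, 0.2, 4.1]
width: 0.0304
```

Call:
send_rows(
  deltas=[
    {"dp":[0,0,0.2],"rotation":[0,0,0]},
    {"dp":[0,0,0.4],"rotation":[0,0,0]},
    {"dp":[0,0,0.6],"rotation":[0,0,0]},
    {"dp":[0,0,0.8],"rotation":[0,0,0]},
    {"dp":[0,0,1],"rotation":[0,0,0]},
    {"dp":[0,0,1],"rotation":[0,0,0]},
  ],
)

```text
clock: 13.37
position: [0.6656, 0.0156, 0.2167]
ee_rot: [0.003, 0.726, 0.687, 0.002]
contact_force: [1.3, 0.4, -2.3]
width: 0.0304
```

Call:
send_rows(
  deltas=[
    {"dp":[-0.05,-0.13,0],"rotation":[0,0,0]},
    {"dp":[-0.11,-0.26,0],"rotation":[0,0,0]},
    {"dp":[-0.16,-0.39,0],"rotation":[0,0,0]},
    {"dp":[-0.22,-0.52,0],"rotation":[0,0,0]},
    {"dp":[-0.27,-0.65,0],"rotation":[0,0,0]},
  ],
)

```text
clock: 13.78
position: [0.6289, -0.0629, 0.2092]
ee_rot: [-0.002, 0.726, 0.687, -0.002]
contact_force: [0.3, -0.5, -4.1]
width: 0.0305
```

Call:
send_rows(
  deltas=[
    {"dp":[-0.05,-0.13,0],"rotation":[0,0,0]},
    {"dp":[-0.11,-0.26,0],"rotation":[0,0,0]},
    {"dp":[-0.16,-0.39,0],"rotation":[0,0,0]},
    {"dp":[-0.22,-0.52,0],"rotation":[0,0,0]},
    {"dp":[-0.26,-0.65,0],"rotation":[0,0,0]},
    {"dp":[-0.26,-0.65,0],"rotation":[0,0,0]},
    {"dp":[-0.26,-0.65,0],"rotation":[0,0,0]},
  ],
)

```text
clock: 14.37
position: [0.5984, -0.1408, 0.2098]
ee_rot: [-0.002, 0.727, 0.687, -0.001]
contact_force: [0.3, 0.4, -4.4]
width: 0.0305
```

```bash
python3 look.py c9 130 200 250 130
```

```text
0.030986986034525554 [ 0.5993557  -0.13968501  0.21070122] [-1.65716429e-03  7.26373516e-01  6.87298000e-01 -4.77448860e-04] [ 0.08054108  0.47178773 -4.63283578]
```

View pics/c9.png

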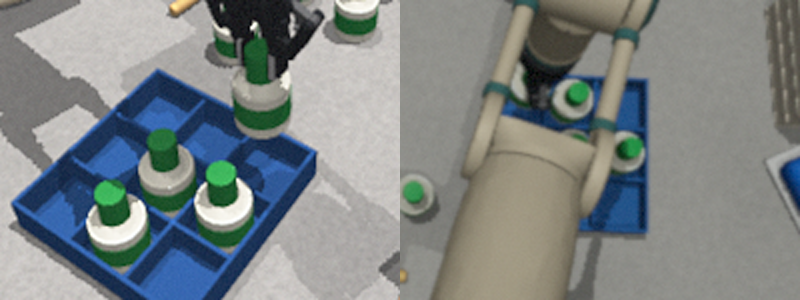

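```bash
cat > held.py <<'E'
from h import *
from scipy.optimize import least_squares
def body(W,x,y,z0,z1,r=.031):
    m=(np.hypot(W[...,0]-x,W[...,1]-y)<.05)&(W[...,2]>z0)&(W[...,2]<z1); P=W[m]
    s=least_squares(lambda q:np.hypot(P[:,0]-q[0],P[:,1]-q[1])-r,[x,y],loss="soft_l1",f_scale=.002).x
    return s.round(4),len(P)
def run(L,held=None):
    p=eyes.get_image("scene");W=cloud(p)
    for x,y in L: print((x,y),body(W,x,y,.045,.06))
    if held: s=monitor.get_state()["position"];zb=s[2]-held; print("held",s.round(4),body(W,s[0],s[1],zb+.008,zb+.055))
    return W
if __name__=="__main__":
    W=run([(.5155,-.2157),(.596,-.220),(.5115,-.296),(.459,.175),(.572,.155),(.4475,.031)],.0935)
E
python3 held.py
```

```text
(0.5155, -0.2157) (array([ 0.5164, -0.2158]), 118)
(0.596, -0.22) (array([ 0.5971, -0.2202]), 177)
(0.5115, -0.296) (array([ 0.5118, -0.2966]), 173)
(0.459, 0.175) (array([0.4593, 0.1744]), 45)
(0.572, 0.155) (array([0.5723, 0.1544]), 111)
(0.4475, 0.031) (array([0.4478, 0.0304]), 65)
held [ 0.5997 -0.1395  0.2112] (array([ 0.5994, -0.1397]), 429)
```

Call:
send_rows(
  deltas=[
    {"dp":[0.01,-0.01,-0.15],"rotation":[0,0,0]},
    {"dp":[0.01,-0.01,-0.3],"rotation":[0,0,0]},
    {"dp":[0.01,-0.01,-0.45],"rotation":[0,0,0]},
    {"dp":[0.01,-0.01,-0.58],"rotation":[0,0,0]},
    {"dp":[0.01,-0.01,-0.68],"rotation":[0,0,0]},
    {"dp":[0.01,-0.01,-0.78],"rotation":[0,0,0]},
    {"dp":[0.01,-0.01,-0.85],"rotation":[0,0,0]},
    {"dp":[0.01,-0.01,-0.9],"rotation":[0,0,0]},
    {"dp":[0.01,-0.01,-0.92],"rotation":[0,0,0]},
    {"dp":[0.01,-0.01,-0.92],"rotation":[0,0,0]},
  ],
)

```text
clock: 15.35
position: [0.6014, -0.1411, 0.1017]
ee_rot: [-0.0, 0.726, 0.688, -0.0]
contact_force: [0.2, -0.0, -3.3]
width: 0.0306
```

Call:
send_rows(
  deltas=[
    {"dp":[0,0,-0.015],"rotation":[0,0,0]},
    {"dp":[0,0,-0.03],"rotation":[0,0,0]},
    {"dp":[0,0,-0.03],"rotation":[0,0,0]},
  ],
)

```text
clock: 15.6
position: [0.6016, -0.1415, 0.0988]
ee_rot: [0.0, 0.726, 0.687, 0.0]
contact_force: [-0.1, -0.4, -4.6]
width: 0.0305
```

Call:
send_rows(
  deltas=[
    {"dp":[0,0,0],"rotation":[0,0,0]},
    {"dp":[0,0,0],"rotation":[0,0,0]},
    {"dp":[0,0,0],"rotation":[0,0,0]},
    {"dp":[0,0,0],"rotation":[0,0,0]},
    {"dp":[0,0,0],"rotation":[0,0,0]},
  ],
  fingers=-0.3,
)

```text
clock: 16.02
position: [0.6018, -0.1416, 0.0991]
ee_rot: [0.001, 0.726, 0.687, 0.0]
contact_force: [-0.3, -1.0, 0.1]
width: 0.0557
```

Call:
send_rows(
  deltas=[
    {"dp":[0,0,0.2],"rotation":[0,0,0]},
    {"dp":[0,0,0.4],"rotation":[0,0,0]},
    {"dp":[0,0,0.6],"rotation":[0,0,0]},
    {"dp":[0,0,0.8],"rotation":[0,0,0]},
    {"dp":[0,0,1],"rotation":[0,0,0]},
    {"dp":[0,0,1],"rotation":[0,0,0]},
  ],
)

```text
clock: 16.52
position: [0.6042, -0.1424, 0.2243]
ee_rot: [0.005, 0.726, 0.687, 0.002]
contact_force: [2.0, -0.0, 1.9]
width: 0.0555
```

```bash
cat > chk.py <<'E'
from held import *
from fit import bottles
import sys
p=eyes.get_image("scene");W=cloud(p);save(p,"scene"+sys.argv[1])
for o in bottles(p):
    b=body(W,o[1][0],o[1][1],.045,.06) ; print(o[0],o[1],o[3],"body",*b)
s=monitor.get_state();print(s["clock"],s["position"].round(4),s["width"])
E
python3 chk.py 10
```

```text
[308.6 191.3] [0.5727 0.157 ] 0.108 body [0.5722 0.1539] 113
[262.6 266.8] [ 0.6074 -0.1477] 0.114 body [ 0.6047 -0.1405] 173
[211.1 274.6] [ 0.5162 -0.2151] 0.113 body [ 0.5165 -0.216 ] 125
[240.4 291.1] [ 0.5957 -0.2187] 0.113 body [ 0.5976 -0.2185] 219
[185.5 300.7] [ 0.5115 -0.2948] 0.112 body [ 0.5121 -0.2961] 195
16.5667 [ 0.6031 -0.142   0.2219] 0.055335567625875326
```

View pics/scene10.png

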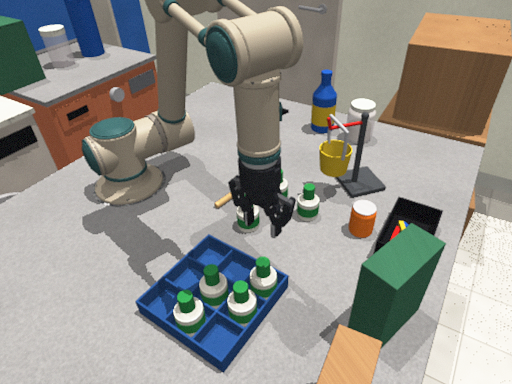

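Call:
send_rows(
  deltas=[
    {"dp":[-0.02,0.2,0],"rotation":[0,0,0]},
    {"dp":[-0.04,0.4,0],"rotation":[0,0,0]},
    {"dp":[-0.06,0.6,0],"rotation":[0,0,0]},
    {"dp":[-0.08,0.8,0],"rotation":[0,0,0]},
    {"dp":[-0.1,1,0],"rotation":[0,0,0]},
  ],
  fingers=-0.8,
)

```text
clock: 16.98
position: [0.5885, -0.0203, 0.2171]
ee_rot: [-0.001, 0.726, 0.687, -0.001]
contact_force: [0.5, -0.1, -0.6]
width: 0.0768
```

Call:
send_rows(
  deltas=[
    {"dp":[-0.02,0.2,0],"rotation":[0,0,0]},
    {"dp":[-0.04,0.4,0],"rotation":[0,0,0]},
    {"dp":[-0.06,0.6,0],"rotation":[0,0,0]},
    {"dp":[-0.08,0.8,0],"rotation":[0,0,0]},
    {"dp":[-0.1,1,0],"rotation":[0,0,0]},
  ],
)

```text
clock: 17.4
position: [0.5764, 0.0997, 0.2171]
ee_rot: [-0.001, 0.726, 0.687, -0.001]
contact_force: [1.1, -0.5, 0.4]
width: 0.0768
```

Call:
send_rows(
  deltas=[
    {"dp":[-0.02,0.2,0],"rotation":[0,0,0]},
    {"dp":[-0.04,0.4,0],"rotation":[0,0,0]},
    {"dp":[-0.06,0.46,0],"rotation":[0,0,0]},
    {"dp":[-0.06,0.46,0],"rotation":[0,0,0]},
    {"dp":[-0.06,0.46,0],"rotation":[0,0,0]},
    {"dp":[-0.06,0.46,0],"rotation":[0,0,0]},
  ],
)

```text
clock: 17.9
position: [0.5702, 0.1526, 0.218]
ee_rot: [0.0, 0.727, 0.687, -0.001]
contact_force: [1.0, -0.9, -0.1]
width: 0.0769
```

```bash
python3 chk.py 11
```

```text
[33. 81.] [-0.8364  0.246 ] 0.119 body [-0.8364  0.246 ] 0
[277.  175.5] [0.4594 0.1776] 0.108 body [0.4598 0.1752] 109
[308.6 191.2] [0.5726 0.1571] 0.108 body [0.5723 0.1545] 109
[246.8 202.3] [0.4482 0.0311] 0.108 body [0.4474 0.0305] 127
[262.6 266.8] [ 0.6024 -0.1402] 0.113 body [ 0.6053 -0.1401] 173
[211.1 274.3] [ 0.5158 -0.2145] 0.113 body [ 0.5166 -0.2158] 124
[240.4 291.2] [ 0.5958 -0.2189] 0.113 body [ 0.5977 -0.2189] 221
[185.5 300.7] [ 0.5115 -0.295 ] 0.113 body [ 0.5122 -0.296 ] 183
17.95 [0.5704 0.1525 0.2182] 0.0767684746795959
```

Call:
send_rows(
  deltas=[
    {"dp":[0.015,0.015,-0.2],"rotation":[0,0,0]},
    {"dp":[0.015,0.015,-0.4],"rotation":[0,0,0]},
    {"dp":[0.015,0.015,-0.6],"rotation":[0,0,0]},
    {"dp":[0.015,0.015,-0.8],"rotation":[0,0,0]},
    {"dp":[0.015,0.015,-0.95],"rotation":[0,0,0]},
    {"dp":[0.015,0.015,-1],"rotation":[0,0,0]},
    {"dp":[0.015,0.015,-1],"rotation":[0,0,0]},
  ],
)

```text
clock: 18.53
position: [0.5712, 0.1543, 0.0969]
ee_rot: [-0.001, 0.727, 0.687, -0.002]
contact_force: [0.3, 0.8, -0.0]
width: 0.0764
```

Call:
send_rows(
  deltas=[
    {"dp":[0,0,-0.04],"rotation":[0,0,0]},
    {"dp":[0,0,-0.04],"rotation":[0,0,0]},
    {"dp":[0,0,-0.04],"rotation":[0,0,0]},
    {"dp":[0,0,-0.04],"rotation":[0,0,0]},
    {"dp":[0,0,-0.04],"rotation":[0,0,0]},
    {"dp":[0,0,-0.04],"rotation":[0,0,0]},
    {"dp":[0,0,-0.04],"rotation":[0,0,0]},
    {"dp":[0,0,-0.04],"rotation":[0,0,0]},
  ],
  fingers=1,
  grip_force=60,
)

```text
clock: 19.2
position: [0.5732, 0.1556, 0.0951]
ee_rot: [0.001, 0.726, 0.687, 0.001]
contact_force: [0.1, -0.8, 5.5]
width: 0.0303
```

Call:
send_rows(
  deltas=[
    {"dp":[0,0,0.2],"rotation":[0,0,0]},
    {"dp":[0,0,0.4],"rotation":[0,0,0]},
    {"dp":[0,0,0.6],"rotation":[0,0,0]},
    {"dp":[0,0,0.8],"rotation":[0,0,0]},
    {"dp":[0,0,1],"rotation":[0,0,0]},
    {"dp":[0,0,1],"rotation":[0,0,0]},
  ],
)

```text
clock: 19.7
position: [0.5741, 0.1561, 0.2177]
ee_rot: [0.002, 0.726, 0.687, 0.003]
contact_force: [1.4, 1.3, -4.7]
width: 0.0302
```

Call:
send_rows(
  deltas=[
    {"dp":[-0.04,-0.2,0],"rotation":[0,0,0]},
    {"dp":[-0.08,-0.4,0],"rotation":[0,0,0]},
    {"dp":[-0.12,-0.6,0],"rotation":[0,0,0]},
    {"dp":[-0.16,-0.8,0],"rotation":[0,0,0]},
    {"dp":[-0.2,-1,0],"rotation":[0,0,0]},
  ],
)

```text
clock: 20.12
position: [0.5462, 0.0348, 0.2111]
ee_rot: [-0.002, 0.726, 0.688, -0.001]
contact_force: [0.2, -0.1, -4.4]
width: 0.0303
```

Call:
send_rows(
  deltas=[
    {"dp":[-0.04,-0.2,0],"rotation":[0,0,0]},
    {"dp":[-0.08,-0.4,0],"rotation":[0,0,0]},
    {"dp":[-0.12,-0.6,0],"rotation":[0,0,0]},
    {"dp":[-0.16,-0.8,0],"rotation":[0,0,0]},
    {"dp":[-0.2,-1,0],"rotation":[0,0,0]},
  ],
)

```text
clock: 20.53
position: [0.5223, -0.085, 0.2112]
ee_rot: [-0.002, 0.726, 0.687, -0.001]
contact_force: [1.2, 0.5, -4.7]
width: 0.0303
```

Call:
send_rows(
  deltas=[
    {"dp":[-0.02,-0.2,0],"rotation":[0,0,0]},
    {"dp":[-0.03,-0.38,0],"rotation":[0,0,0]},
    {"dp":[-0.03,-0.42,0],"rotation":[0,0,0]},
    {"dp":[-0.03,-0.42,0],"rotation":[0,0,0]},
    {"dp":[-0.03,-0.42,0],"rotation":[0,0,0]},
    {"dp":[-0.03,-0.42,0],"rotation":[0,0,0]},
  ],
)

```text
clock: 21.03
position: [0.5199, -0.1335, 0.2126]
ee_rot: [-0.001, 0.726, 0.688, -0.0]
contact_force: [0.3, -0.4, -4.2]
width: 0.0302
```

```bash
python3 chk.py 12; python3 -c "
from held import *
run([],.0945)"
```

```text
[277.1 175.5] [0.4596 0.1775] 0.108 body [0.4597 0.1749] 96
[249.8 207.6] [0.467  0.0171] 0.088 body [0.4469 0.0298] 86
[232.6 241.8] [ 0.5012 -0.1113] 0.16 body [ 0.5269 -0.1258] 15
[262.6 266.8] [ 0.6026 -0.1403] 0.113 body [ 0.6052 -0.1403] 165
[211.1 274.2] [ 0.5156 -0.2143] 0.113 body [ 0.5164 -0.216 ] 126
[240.4 291.1] [ 0.5958 -0.2188] 0.113 body [ 0.5977 -0.2188] 211
[185.5 300.6] [ 0.5113 -0.2948] 0.114 body [ 0.5121 -0.2958] 187
21.0833 [ 0.5201 -0.1336  0.2129] 0.03021286179819413
held [ 0.5203 -0.1336  0.2133] (array([ 0.5198, -0.1352]), 412)
```

View pics/scene12.png

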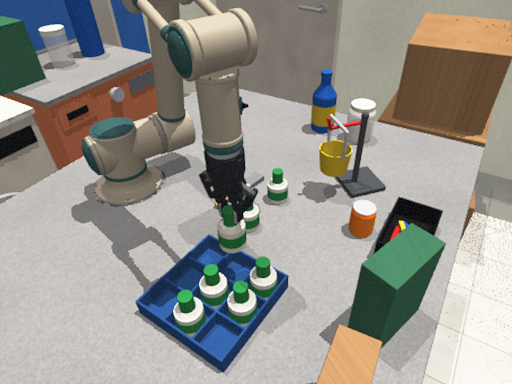

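Call:
send_rows(
  deltas=[
    {"dp":[0.01,-0.01,-0.15],"rotation":[0,0,0]},
    {"dp":[0.01,-0.01,-0.3],"rotation":[0,0,0]},
    {"dp":[0.01,-0.01,-0.45],"rotation":[0,0,0]},
    {"dp":[0.01,-0.01,-0.58],"rotation":[0,0,0]},
    {"dp":[0.01,-0.01,-0.68],"rotation":[0,0,0]},
    {"dp":[0.01,-0.01,-0.78],"rotation":[0,0,0]},
    {"dp":[0.01,-0.01,-0.85],"rotation":[0,0,0]},
    {"dp":[0.01,-0.01,-0.91],"rotation":[0,0,0]},
    {"dp":[0.01,-0.01,-0.94],"rotation":[0,0,0]},
    {"dp":[0.01,-0.01,-0.94],"rotation":[0,0,0]},
  ],
)

```text
clock: 21.97
position: [0.5218, -0.1358, 0.1007]
ee_rot: [-0.0, 0.726, 0.688, 0.0]
contact_force: [0.5, -0.2, -5.0]
width: 0.0307
```

Call:
send_rows(
  deltas=[
    {"dp":[0,0,0],"rotation":[0,0,0]},
    {"dp":[0,0,-0.01],"rotation":[0,0,0]},
    {"dp":[0,0,-0.01],"rotation":[0,0,0]},
  ],
)

```text
clock: 22.22
position: [0.5221, -0.1362, 0.1001]
ee_rot: [0.001, 0.726, 0.687, 0.0]
contact_force: [0.9, 0.4, -4.3]
width: 0.0304
```

Call:
send_rows(
  deltas=[
    {"dp":[0,0,-0.02],"rotation":[0,0,0]},
    {"dp":[0,0,-0.02],"rotation":[0,0,0]},
  ],
)

```text
clock: 22.38
position: [0.5222, -0.1363, 0.1]
ee_rot: [0.001, 0.726, 0.687, 0.0]
contact_force: [-3.1, 1.2, 11.2]
width: 0.0303
```

Call:
send_rows(
  deltas=[
    {"dp":[0,0,0],"rotation":[0,0,0]},
    {"dp":[0,0,0],"rotation":[0,0,0]},
    {"dp":[0,0,0],"rotation":[0,0,0]},
    {"dp":[0,0,0],"rotation":[0,0,0]},
    {"dp":[0,0,0],"rotation":[0,0,0]},
  ],
  fingers=-0.3,
)

```text
clock: 22.8
position: [0.5218, -0.1361, 0.0973]
ee_rot: [0.0, 0.726, 0.687, 0.0]
contact_force: [0.4, -0.5, -0.7]
width: 0.0556
```

Call:
send_rows(
  deltas=[
    {"dp":[0,0,0.2],"rotation":[0,0,0]},
    {"dp":[0,0,0.4],"rotation":[0,0,0]},
    {"dp":[0,0,0.6],"rotation":[0,0,0]},
    {"dp":[0,0,0.8],"rotation":[0,0,0]},
    {"dp":[0,0,1],"rotation":[0,0,0]},
    {"dp":[0,0,1],"rotation":[0,0,0]},
  ],
)

```text
clock: 23.3
position: [0.5244, -0.1371, 0.2222]
ee_rot: [0.004, 0.726, 0.687, 0.002]
contact_force: [0.9, -0.8, 0.8]
width: 0.0559
```

```bash
python3 chk.py 13
```

```text
[277.1 175.5] [0.4595 0.1775] 0.108 body [0.4597 0.1751] 97
[233.6 252. ] [ 0.5217 -0.1367] 0.112 body [ 0.5225 -0.1372] 123
[262.6 266.9] [ 0.6026 -0.1403] 0.113 body [ 0.6039 -0.1406] 170
[211.1 274.2] [ 0.5155 -0.2144] 0.112 body [ 0.5173 -0.2144] 153
[240.4 290.9] [ 0.5955 -0.2184] 0.113 body [ 0.5974 -0.2189] 222
[185.5 300.6] [ 0.5114 -0.2948] 0.113 body [ 0.5122 -0.296 ] 183
23.35 [ 0.5233 -0.1367  0.2199] 0.05536596364360134
```

View pics/scene13.png

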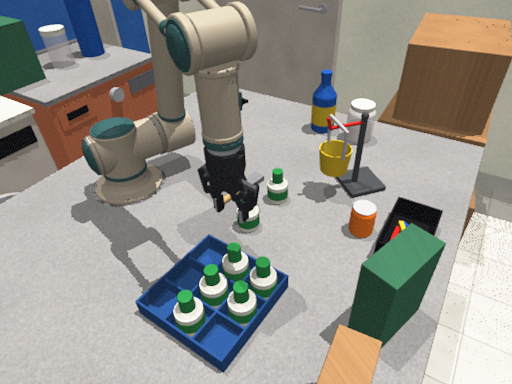

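Call:
send_rows(
  deltas=[
    {"dp":[-0.06,0.14,0],"rotation":[0,0,0]},
    {"dp":[-0.12,0.28,0],"rotation":[0,0,0]},
    {"dp":[-0.19,0.42,0],"rotation":[0,0,0]},
    {"dp":[-0.25,0.56,0],"rotation":[0,0,0]},
    {"dp":[-0.31,0.7,0],"rotation":[0,0,0]},
  ],
  fingers=-0.8,
)

```text
clock: 23.77
position: [0.4823, -0.0503, 0.2155]
ee_rot: [-0.002, 0.726, 0.687, -0.001]
contact_force: [-0.1, -0.5, -0.3]
width: 0.0771
```

Call:
send_rows(
  deltas=[
    {"dp":[-0.06,0.14,0],"rotation":[0,0,0]},
    {"dp":[-0.12,0.28,0],"rotation":[0,0,0]},
    {"dp":[-0.19,0.42,0],"rotation":[0,0,0]},
    {"dp":[-0.25,0.56,0],"rotation":[0,0,0]},
    {"dp":[-0.31,0.7,0],"rotation":[0,0,0]},
    {"dp":[-0.31,0.7,0],"rotation":[0,0,0]},
    {"dp":[-0.31,0.7,0],"rotation":[0,0,0]},
  ],
)

```text
clock: 24.35
position: [0.4458, 0.0328, 0.2162]
ee_rot: [-0.001, 0.726, 0.688, -0.001]
contact_force: [0.1, -0.3, -0.4]
width: 0.0768
```

```bash
python3 chk.py 14
```

```text
[40.9 72.6] [-0.8966  0.3251] 0.16 body [-0.8966  0.3251] 0
[277.  175.6] [0.4597 0.1767] 0.109 body [0.4598 0.1754] 108
[246.8 202.3] [0.448  0.0313] 0.108 body [0.4475 0.0303] 124
[233.7 252. ] [ 0.5217 -0.1365] 0.113 body [ 0.5225 -0.1372] 131
[262.6 266.7] [ 0.6023 -0.14  ] 0.113 body [ 0.6036 -0.1407] 181
[211.1 274.3] [ 0.5157 -0.2145] 0.113 body [ 0.517  -0.2142] 157
[240.4 291. ] [ 0.5955 -0.2185] 0.113 body [ 0.5975 -0.2188] 220
[185.5 300.7] [ 0.5114 -0.2949] 0.112 body [ 0.5121 -0.296 ] 177
24.4 [0.4465 0.0322 0.2164] 0.07709809152866758
```

Call:
send_rows(
  deltas=[
    {"dp":[0.01,-0.015,-0.2],"rotation":[0,0,0]},
    {"dp":[0.01,-0.015,-0.4],"rotation":[0,0,0]},
    {"dp":[0.01,-0.015,-0.6],"rotation":[0,0,0]},
    {"dp":[0.01,-0.015,-0.8],"rotation":[0,0,0]},
    {"dp":[0.01,-0.015,-0.95],"rotation":[0,0,0]},
    {"dp":[0.01,-0.015,-1],"rotation":[0,0,0]},
    {"dp":[0.01,-0.015,-1],"rotation":[0,0,0]},
  ],
)

```text
clock: 24.98
position: [0.4474, 0.0296, 0.0956]
ee_rot: [-0.001, 0.727, 0.687, -0.001]
contact_force: [0.3, -0.2, -0.1]
width: 0.077
```

Call:
send_rows(
  deltas=[
    {"dp":[0,0,-0.025],"rotation":[0,0,0]},
    {"dp":[0,0,-0.025],"rotation":[0,0,0]},
    {"dp":[0,0,-0.025],"rotation":[0,0,0]},
    {"dp":[0,0,-0.025],"rotation":[0,0,0]},
    {"dp":[0,0,-0.025],"rotation":[0,0,0]},
    {"dp":[0,0,-0.025],"rotation":[0,0,0]},
    {"dp":[0,0,-0.025],"rotation":[0,0,0]},
    {"dp":[0,0,-0.025],"rotation":[0,0,0]},
  ],
  fingers=1,
  grip_force=60,
)

```text
clock: 25.65
position: [0.4489, 0.0301, 0.0954]
ee_rot: [0.001, 0.726, 0.688, 0.001]
contact_force: [-1.8, 0.3, 6.3]
width: 0.0302
```

Call:
send_rows(
  deltas=[
    {"dp":[0,0,0.2],"rotation":[0,0,0]},
    {"dp":[0,0,0.4],"rotation":[0,0,0]},
    {"dp":[0,0,0.6],"rotation":[0,0,0]},
    {"dp":[0,0,0.8],"rotation":[0,0,0]},
    {"dp":[0,0,1],"rotation":[0,0,0]},
    {"dp":[0,0,1],"rotation":[0,0,0]},
  ],
)

```text
clock: 26.15
position: [0.4513, 0.0301, 0.2186]
ee_rot: [0.004, 0.726, 0.688, 0.003]
contact_force: [1.7, 0.6, -1.9]
width: 0.0305
```

Call:
send_rows(
  deltas=[
    {"dp":[0,-0.14,0],"rotation":[0,0,0]},
    {"dp":[-0.01,-0.28,0],"rotation":[0,0,0]},
    {"dp":[-0.02,-0.42,0],"rotation":[0,0,0]},
    {"dp":[-0.03,-0.56,0],"rotation":[0,0,0]},
    {"dp":[-0.03,-0.68,0],"rotation":[0,0,0]},
  ],
)

```text
clock: 26.57
position: [0.4437, -0.0521, 0.2129]
ee_rot: [-0.001, 0.726, 0.687, -0.001]
contact_force: [-0.6, 0.4, -2.7]
width: 0.0303
```

Call:
send_rows(
  deltas=[
    {"dp":[0,-0.14,0],"rotation":[0,0,0]},
    {"dp":[-0.01,-0.28,0],"rotation":[0,0,0]},
    {"dp":[-0.02,-0.42,0],"rotation":[0,0,0]},
    {"dp":[-0.03,-0.56,0],"rotation":[0,0,0]},
    {"dp":[-0.03,-0.67,0],"rotation":[0,0,0]},
    {"dp":[-0.03,-0.67,0],"rotation":[0,0,0]},
    {"dp":[-0.03,-0.67,0],"rotation":[0,0,0]},
  ],
)

```text
clock: 27.15
position: [0.4406, -0.1317, 0.2131]
ee_rot: [-0.001, 0.727, 0.687, -0.0]
contact_force: [-0.1, 0.3, -2.9]
width: 0.0306
```

```bash
python3 chk.py 15; python3 -c "
from held import *
run([],.0945)"
```

```text
[277.  175.5] [0.4594 0.1774] 0.108 body [0.46   0.1753] 109
[205.6 227.9] [ 0.4157 -0.1062] 0.16 body [ 0.4319 -0.1218] 31
[233.7 252. ] [ 0.5219 -0.1367] 0.113 body [ 0.5224 -0.1373] 123
[262.6 266.8] [ 0.6026 -0.1403] 0.113 body [ 0.6035 -0.1408] 163
[211.1 274.3] [ 0.5157 -0.2145] 0.113 body [ 0.5171 -0.2143] 156
[240.4 291. ] [ 0.5955 -0.2185] 0.113 body [ 0.5972 -0.2187] 209
[185.5 300.7] [ 0.5114 -0.2948] 0.112 body [ 0.5121 -0.2958] 177
27.2 [ 0.4406 -0.1312  0.2133] 0.030776259997599878
held [ 0.4407 -0.131   0.2135] (array([ 0.4397, -0.1312]), 405)
```

Call:
send_rows(
  deltas=[
    {"dp":[0.01,0,-0.15],"rotation":[0,0,0]},
    {"dp":[0.01,0,-0.3],"rotation":[0,0,0]},
    {"dp":[0.01,0,-0.45],"rotation":[0,0,0]},
    {"dp":[0.01,0,-0.58],"rotation":[0,0,0]},
    {"dp":[0.01,0,-0.68],"rotation":[0,0,0]},
    {"dp":[0.01,0,-0.78],"rotation":[0,0,0]},
    {"dp":[0.01,0,-0.85],"rotation":[0,0,0]},
    {"dp":[0.01,0,-0.91],"rotation":[0,0,0]},
    {"dp":[0.01,0,-0.95],"rotation":[0,0,0]},
    {"dp":[0.01,0,-0.955],"rotation":[0,0,0]},
    {"dp":[0.01,0,-0.955],"rotation":[0,0,0]},
  ],
)

```text
clock: 28.17
position: [0.4422, -0.1313, 0.1005]
ee_rot: [-0.0, 0.726, 0.688, -0.0]
contact_force: [-3.5, 1.5, 3.7]
width: 0.0301
```

Contact is starting, so I'll release.

Call:
send_rows(
  deltas=[
    {"dp":[0,0,0],"rotation":[0,0,0]},
    {"dp":[0,0,0],"rotation":[0,0,0]},
    {"dp":[0,0,0],"rotation":[0,0,0]},
    {"dp":[0,0,0],"rotation":[0,0,0]},
    {"dp":[0,0,0],"rotation":[0,0,0]},
  ],
  fingers=-0.3,
)

```text
clock: 28.58
position: [0.4427, -0.1319, 0.0998]
ee_rot: [0.0, 0.726, 0.687, 0.0]
contact_force: [-0.4, -0.9, 0.8]
width: 0.0554
```

Call:
send_rows(
  deltas=[
    {"dp":[0,0,0.2],"rotation":[0,0,0]},
    {"dp":[0,0,0.4],"rotation":[0,0,0]},
    {"dp":[0,0,0.6],"rotation":[0,0,0]},
    {"dp":[0,0,0.8],"rotation":[0,0,0]},
    {"dp":[0,0,1],"rotation":[0,0,0]},
    {"dp":[0,0,1],"rotation":[0,0,0]},
  ],
)

```text
clock: 29.08
position: [0.4452, -0.1331, 0.2243]
ee_rot: [0.005, 0.726, 0.687, 0.002]
contact_force: [0.5, -0.7, 0.2]
width: 0.0552
```

```bash
python3 chk.py 16
```

```text
[277.  175.5] [0.4594 0.1774] 0.108 body [0.4598 0.1752] 100
[207.8 237.6] [ 0.4411 -0.13  ] 0.112 body [ 0.4409 -0.1312] 127
[233.7 252. ] [ 0.5218 -0.1365] 0.112 body [ 0.5224 -0.1375] 129
[262.6 266.8] [ 0.6025 -0.1403] 0.113 body [ 0.6041 -0.1408] 179
[211.1 274.2] [ 0.5156 -0.2144] 0.112 body [ 0.5172 -0.2141] 159
[240.3 291. ] [ 0.5955 -0.2185] 0.114 body [ 0.5974 -0.2185] 223
[185.5 300.7] [ 0.5114 -0.2949] 0.113 body [ 0.512  -0.2962] 188
29.1333 [ 0.4441 -0.1326  0.2221] 0.0553865130566056
```

View pics/scene16.png

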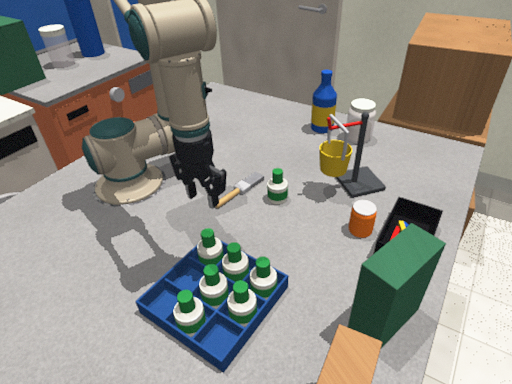

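Call:
send_rows(
  deltas=[
    {"dp":[0,0.2,0],"rotation":[0,0,0]},
    {"dp":[0,0.4,0],"rotation":[0,0,0]},
    {"dp":[0.02,0.6,0],"rotation":[0,0,0]},
    {"dp":[0.04,0.8,0],"rotation":[0,0,0]},
    {"dp":[0.05,1,0],"rotation":[0,0,0]},
  ],
  fingers=-0.8,
)

```text
clock: 29.55
position: [0.4478, -0.0107, 0.2184]
ee_rot: [-0.001, 0.726, 0.687, -0.001]
contact_force: [-0.3, 0.5, -0.0]
width: 0.077
```

Call:
send_rows(
  deltas=[
    {"dp":[0,0.2,0],"rotation":[0,0,0]},
    {"dp":[0,0.4,0],"rotation":[0,0,0]},
    {"dp":[0.02,0.6,0],"rotation":[0,0,0]},
    {"dp":[0.04,0.8,0],"rotation":[0,0,0]},
    {"dp":[0.05,1,0],"rotation":[0,0,0]},
  ],
)

```text
clock: 29.97
position: [0.4538, 0.1093, 0.2184]
ee_rot: [-0.001, 0.726, 0.687, -0.001]
contact_force: [0.2, 0.2, 0.2]
width: 0.0771
```

Call:
send_rows(
  deltas=[
    {"dp":[0.01,0.2,0],"rotation":[0,0,0]},
    {"dp":[0.02,0.4,0],"rotation":[0,0,0]},
    {"dp":[0.03,0.55,0],"rotation":[0,0,0]},
    {"dp":[0.03,0.57,0],"rotation":[0,0,0]},
    {"dp":[0.03,0.57,0],"rotation":[0,0,0]},
    {"dp":[0.03,0.57,0],"rotation":[0,0,0]},
  ],
)

```text
clock: 30.47
position: [0.4575, 0.1759, 0.2188]
ee_rot: [-0.0, 0.726, 0.688, -0.001]
contact_force: [-0.2, -1.0, -0.2]
width: 0.0768
```

```bash
python3 chk.py 17
```

```text
[31.  81.8] [-0.8371  0.2366] 0.121 body [-0.8371  0.2366] 0
[276.9 175.6] [0.4594 0.1768] 0.108 body [0.4598 0.1752] 107
[207.8 237.6] [ 0.441 -0.13 ] 0.112 body [ 0.4412 -0.1311] 121
[233.7 252. ] [ 0.5218 -0.1367] 0.113 body [ 0.5222 -0.1374] 135
[262.6 266.8] [ 0.6024 -0.1402] 0.113 body [ 0.6037 -0.1407] 180
[211.1 274.2] [ 0.5155 -0.2143] 0.114 body [ 0.5172 -0.2143] 157
[240.4 291. ] [ 0.5955 -0.2185] 0.113 body [ 0.5976 -0.2188] 227
[185.5 300.7] [ 0.5115 -0.295 ] 0.113 body [ 0.5121 -0.2963] 184
30.5167 [0.4576 0.1756 0.219 ] 0.07674192382838614
```

Call:
send_rows(
  deltas=[
    {"dp":[0.015,0,-0.2],"rotation":[0,0,0]},
    {"dp":[0.015,0,-0.4],"rotation":[0,0,0]},
    {"dp":[0.015,0,-0.6],"rotation":[0,0,0]},
    {"dp":[0.015,0,-0.8],"rotation":[0,0,0]},
    {"dp":[0.015,0,-0.95],"rotation":[0,0,0]},
    {"dp":[0.015,0,-1],"rotation":[0,0,0]},
    {"dp":[0.015,0,-1],"rotation":[0,0,0]},
  ],
)

```text
clock: 31.1
position: [0.4587, 0.1753, 0.0983]
ee_rot: [-0.001, 0.727, 0.687, -0.002]
contact_force: [-0.4, -0.8, -0.2]
width: 0.0768
```

Call:
send_rows(
  deltas=[
    {"dp":[0,0,-0.04],"rotation":[0,0,0]},
    {"dp":[0,0,-0.04],"rotation":[0,0,0]},
    {"dp":[0,0,-0.04],"rotation":[0,0,0]},
    {"dp":[0,0,-0.04],"rotation":[0,0,0]},
    {"dp":[0,0,-0.04],"rotation":[0,0,0]},
    {"dp":[0,0,-0.04],"rotation":[0,0,0]},
    {"dp":[0,0,-0.04],"rotation":[0,0,0]},
    {"dp":[0,0,-0.04],"rotation":[0,0,0]},
  ],
  fingers=1,
  grip_force=60,
)

```text
clock: 31.77
position: [0.4608, 0.1767, 0.0961]
ee_rot: [0.001, 0.726, 0.687, 0.001]
contact_force: [-1.1, -1.3, 7.3]
width: 0.0305
```

Call:
send_rows(
  deltas=[
    {"dp":[0,0,0.2],"rotation":[0,0,0]},
    {"dp":[0,0,0.4],"rotation":[0,0,0]},
    {"dp":[0,0,0.6],"rotation":[0,0,0]},
    {"dp":[0,0,0.8],"rotation":[0,0,0]},
    {"dp":[0,0,1],"rotation":[0,0,0]},
    {"dp":[0,0,1],"rotation":[0,0,0]},
  ],
)

```text
clock: 32.27
position: [0.4622, 0.1773, 0.219]
ee_rot: [0.002, 0.726, 0.687, 0.004]
contact_force: [1.6, 0.4, -2.8]
width: 0.0308
```

Call:
send_rows(
  deltas=[
    {"dp":[-0.01,-0.2,0.25],"rotation":[0,0,0]},
    {"dp":[-0.02,-0.4,0.25],"rotation":[0,0,0]},
    {"dp":[-0.03,-0.6,0.25],"rotation":[0,0,0]},
    {"dp":[-0.05,-0.8,0.25],"rotation":[0,0,0]},
    {"dp":[-0.06,-1,0.25],"rotation":[0,0,0]},
  ],
)

```text
clock: 32.68
position: [0.4512, 0.0557, 0.2433]
ee_rot: [-0.001, 0.726, 0.688, -0.001]
contact_force: [1.2, 0.4, -4.5]
width: 0.0305
```

Call:
send_rows(
  deltas=[
    {"dp":[-0.01,-0.2,0],"rotation":[0,0,0]},
    {"dp":[-0.02,-0.4,0],"rotation":[0,0,0]},
    {"dp":[-0.03,-0.6,0],"rotation":[0,0,0]},
    {"dp":[-0.05,-0.8,0],"rotation":[0,0,0]},
    {"dp":[-0.06,-1,0],"rotation":[0,0,0]},
  ],
)

```text
clock: 33.1
position: [0.444, -0.0641, 0.2432]
ee_rot: [-0.001, 0.726, 0.687, -0.001]
contact_force: [-0.2, 0.1, -4.3]
width: 0.0301
```

Call:
send_rows(
  deltas=[
    {"dp":[-0.01,-0.2,0],"rotation":[0,0,0]},
    {"dp":[-0.02,-0.4,0],"rotation":[0,0,0]},
    {"dp":[-0.03,-0.6,0],"rotation":[0,0,0]},
    {"dp":[-0.05,-0.8,0],"rotation":[0,0,0]},
    {"dp":[-0.06,-1,0],"rotation":[0,0,0]},
  ],
)

```text
clock: 33.52
position: [0.437, -0.1839, 0.2431]
ee_rot: [-0.002, 0.726, 0.687, -0.0]
contact_force: [-1.1, 0.7, -3.3]
width: 0.0304
```

Call:
send_rows(
  deltas=[
    {"dp":[0,-0.12,0],"rotation":[0,0,0]},
    {"dp":[-0.015,-0.22,0],"rotation":[0,0,0]},
    {"dp":[-0.015,-0.22,0],"rotation":[0,0,0]},
    {"dp":[-0.015,-0.22,0],"rotation":[0,0,0]},
    {"dp":[-0.015,-0.22,0],"rotation":[0,0,0]},
  ],
)

```text
clock: 33.93
position: [0.4361, -0.2086, 0.2443]
ee_rot: [-0.001, 0.726, 0.687, 0.0]
contact_force: [0.6, -0.8, -2.8]
width: 0.0303
```

```bash
python3 chk.py 18; python3 -c "
from held import *
run([],.0955)"
```

```text
[37.  79.4] [-0.8381  0.2662] 0.125 body [-0.8381  0.2662] 0
[207.8 237.6] [ 0.4409 -0.1301] 0.113 body [ 0.4408 -0.1315] 130
[233.6 252.1] [ 0.5218 -0.1369] 0.113 body [ 0.5223 -0.1375] 142
[262.6 266.7] [ 0.6023 -0.14  ] 0.112 body [ 0.6036 -0.1409] 171
[211.  274.2] [ 0.5155 -0.2144] 0.113 body [ 0.5174 -0.2142] 160
[240.4 291. ] [ 0.5955 -0.2185] 0.113 body [ 0.5977 -0.2185] 216
[185.5 300.7] [ 0.5114 -0.2948] 0.112 body [ 0.512 -0.296] 187
33.9833 [ 0.4362 -0.2086  0.2445] 0.030409603806495846
held [ 0.4363 -0.2086  0.2447] (array([ 0.4357, -0.2105]), 479)
```

View pics/scene18.png

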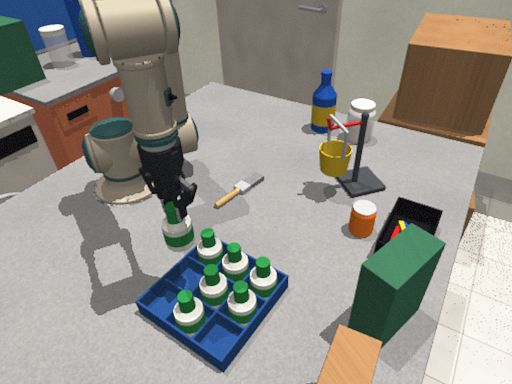

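Call:
send_rows(
  deltas=[
    {"dp":[0.01,-0.01,-0.15],"rotation":[0,0,0]},
    {"dp":[0.01,-0.01,-0.3],"rotation":[0,0,0]},
    {"dp":[0.01,-0.01,-0.45],"rotation":[0,0,0]},
    {"dp":[0.01,-0.01,-0.6],"rotation":[0,0,0]},
    {"dp":[0.01,-0.01,-0.73],"rotation":[0,0,0]},
    {"dp":[0.01,-0.01,-0.8],"rotation":[0,0,0]},
  ],
)

```text
clock: 34.53
position: [0.4368, -0.2094, 0.1473]
ee_rot: [-0.001, 0.726, 0.688, -0.0]
contact_force: [-1.0, 0.7, -3.3]
width: 0.0305
```

Call:
send_rows(
  deltas=[
    {"dp":[0,0,-0.08],"rotation":[0,0,0]},
    {"dp":[0,0,-0.16],"rotation":[0,0,0]},
    {"dp":[0,0,-0.24],"rotation":[0,0,0]},
    {"dp":[0,0,-0.3],"rotation":[0,0,0]},
    {"dp":[0,0,-0.36],"rotation":[0,0,0]},
    {"dp":[0,0,-0.39],"rotation":[0,0,0]},
    {"dp":[0,0,-0.39],"rotation":[0,0,0]},
  ],
)

```text
clock: 35.12
position: [0.4376, -0.2111, 0.1017]
ee_rot: [-0.0, 0.726, 0.687, -0.0]
contact_force: [-0.6, 0.8, -3.9]
width: 0.0301
```

Call:
send_rows(
  deltas=[
    {"dp":[0,0,-0.01],"rotation":[0,0,0]},
    {"dp":[0,0,-0.015],"rotation":[0,0,0]},
    {"dp":[0,0,-0.015],"rotation":[0,0,0]},
  ],
)

```text
clock: 35.37
position: [0.4381, -0.2114, 0.1012]
ee_rot: [0.001, 0.726, 0.687, 0.0]
contact_force: [-1.4, 0.3, 1.8]
width: 0.0307
```

Call:
send_rows(
  deltas=[
    {"dp":[0,0,0],"rotation":[0,0,0]},
    {"dp":[0,0,0],"rotation":[0,0,0]},
    {"dp":[0,0,0],"rotation":[0,0,0]},
    {"dp":[0,0,0],"rotation":[0,0,0]},
    {"dp":[0,0,0],"rotation":[0,0,0]},
  ],
  fingers=-0.3,
)

```text
clock: 35.78
position: [0.4378, -0.2111, 0.1004]
ee_rot: [0.0, 0.726, 0.687, 0.0]
contact_force: [-0.5, -0.1, -0.5]
width: 0.0552
```

Call:
send_rows(
  deltas=[
    {"dp":[0,0,0.2],"rotation":[0,0,0]},
    {"dp":[0,0,0.4],"rotation":[0,0,0]},
    {"dp":[0,0,0.6],"rotation":[0,0,0]},
    {"dp":[0,0,0.8],"rotation":[0,0,0]},
    {"dp":[0,0,1],"rotation":[0,0,0]},
    {"dp":[0,0,1],"rotation":[0,0,0]},
  ],
)

```text
clock: 36.28
position: [0.4402, -0.2126, 0.225]
ee_rot: [0.005, 0.726, 0.687, 0.001]
contact_force: [0.8, -1.1, 0.7]
width: 0.0555
```

Call:
send_rows(
  deltas=[
    {"dp":[0,0.2,0.1],"rotation":[0,0,0]},
    {"dp":[0,0.4,0.2],"rotation":[0,0,0]},
    {"dp":[0,0.6,0.3],"rotation":[0,0,0]},
    {"dp":[0,0.8,0.4],"rotation":[0,0,0]},
    {"dp":[0,1,0.5],"rotation":[0,0,0]},
    {"dp":[0,1,0.5],"rotation":[0,0,0]},
    {"dp":[0,1,0.5],"rotation":[0,0,0]},
    {"dp":[0,1,0.5],"rotation":[0,0,0]},
  ],
)

```text
clock: 36.95
position: [0.4374, -0.0913, 0.2796]
ee_rot: [-0.0, 0.726, 0.688, -0.0]
contact_force: [-0.2, -0.0, -0.7]
width: 0.0553
```

```bash
python3 chk.py 19; python3 fit.py 20 | grep top
```

```text
[207.8 237.6] [ 0.4412 -0.1302] 0.113 body [ 0.4411 -0.1311] 124
[233.6 252. ] [ 0.5217 -0.1367] 0.112 body [ 0.5222 -0.1373] 138
[184.2 259.5] [ 0.4368 -0.2118] 0.112 body [ 0.4372 -0.2133] 149
[262.6 266.8] [ 0.6026 -0.1402] 0.114 body [ 0.6036 -0.1407] 179
[211.1 274.1] [ 0.5153 -0.2142] 0.113 body [ 0.5157 -0.2146] 194
[240.4 291. ] [ 0.5955 -0.2185] 0.112 body [ 0.5981 -0.2183] 217
[185.5 300.6] [ 0.5112 -0.2947] 0.113 body [ 0.5121 -0.2959] 184
37.0 [ 0.4374 -0.0916  0.2794] 0.05526825013121598
top [339.1 175.2] [ 0.5998 -0.2246] 65 0.114
top [336.2 231. ] [ 0.4293 -0.2089] 25 0.113
```

View pics/scene19.png

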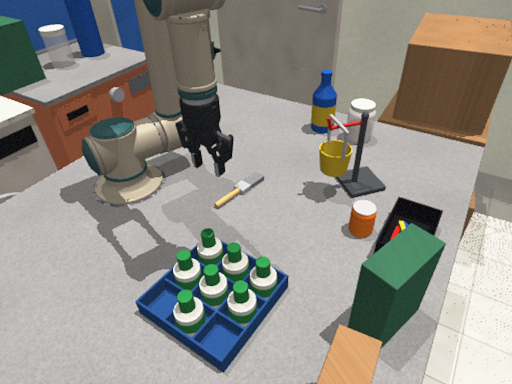

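View pics/top20.png

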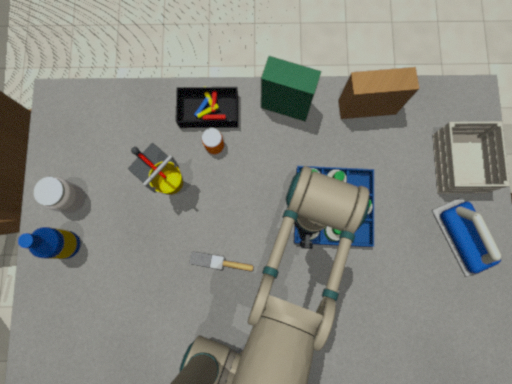

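All seven bottles stand in crate cells in the scene view, with caps between (185,298) and (263,267). No spare is left on the counter, the pail hangs at (335,155), and the tin and brush haven't moved. Handing in.

```bash
python3 -c "
from rig import manip; print(manip.sign_off())"
```

```text
the job is handed in; nothing more can be done
None
```

The pail hangs on the red hook and all four spare bottles stand in the blue crate. I handed the job in at about 37 s; no verdict was reported.

- **Pail:** I gripped its bar 28 mm off centre, turned it about 83°, threaded the arch over the upturned tip and set it on the arm. In the last pictures it still hangs by its bar, clear of the counter.
- **Spares:** Only four were present. They went into crate cells (80, 80), (0, 80), (-80, 80) and (-80, 0) mm. In the last scene picture every cap top measures 112–114 mm. That is about 8 mm higher than on the counter side of the text's figures, but it matches the stock bottles, so they are on the cell floors. They sit within about 2–3 mm of the cell centres.
- **Left alone:** The three stock bottles measure within 2–3 mm of where they started. The tin and brush look unmoved in the pictures, though I did not measure them. The arm ended empty, about 28 cm up and touching nothing.
- **Disagreements:** The two cameras differed by up to about 5 mm on position. I relied on fits to the bottle bodies in the scene view, which matched the gripper position to within about 2 mm. In the last top view the arm hid most of the crate, so the final bottle check comes from the scene camera only.

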